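# Stack the chamber port adaptor and end cap on the leak-test stand

### The job

Build up the chamber's port on the leak-test stand: first set the wide flanged adaptor face down on the stand so that its recess drops fully home over the spigot, then take the smaller flanged end cap out of its cradle, turn it face down and seat it fully home on the adaptor's hub in the same way. Put the parts down under control, never letting them fall, and leave the junction box, the jar and the screwdriver where they are. The sloping rest is there in case you need to set the cap down half turned and take a new grip.

Things in the scene. Friction and masses are not known exactly. Their poses are not given: they have to be found in the camera images.
- stand: Fixed leak-test stand: a dark steel disc 130 mm across and 20 mm thick, with a steel spigot in its middle, 50 mm across and 12 mm high, whose top 4 mm are chamfered to 42 mm, and a short brass nipple at its side. Origin: centre of the underside, on the table.
- stand_seat (a point): Centre of the stand's flat top face at the foot of the spigot, 20 mm above the table. The adaptor's origin belongs here.
- adaptor: Loose wide flanged adaptor, plain aluminium, about 0.5 kg, starting face down on the table. Flange 110 mm across, 18 mm thick; round hub 50 mm across rising to 75 mm from the face, its last 4 mm chamfered to 42 mm. Blind recess in the face: 53 mm across, 14 mm deep. Origin: centre of the flange face; z along the axis towards the hub end.
- adaptor_end (a point): Centre of the adaptor's hub end, 75 mm from its face. It enters the cap's recess; when the cap is home the floor of its recess lies on the hub end, so the cap's face is 14 mm below this point.
- cap: Loose smaller flanged cap, plain aluminium, about 0.42 kg. Flange 90 mm across, 18 mm thick; round hub 40 mm across rising to 85 mm from the face. Blind recess in the face: 53 mm across, 14 mm deep. Centre of mass on the axis, 31 mm from the face. Starts lying in the cradle, axis level, hub along the cradle's +x. Origin: centre of the flange face; z along the axis towards the hub end.
- cap_end (a point): Centre of the cap's hub end, 85 mm from its face. At the start the cap's axis is level, 55 mm above the table, its face roughly to the robot's right (-y), its hub to the left; the top of its flange rim is 100 mm and the top of its hub 75 mm above the table. The rim can be pinched from above through its 18 mm thickness, one finger over the hub.
- cradle: Fixed grey cradle holding the cap: a trough along its own x, 64 mm long, 74 mm wide, open at the top and ends, on a thin foot. Trough 44 mm wide, floor 35 mm and wall tops 66 mm above the table, so the hub in it cannot be gripped across. The cap's flange stands free outside the -x end, its back 4 mm from the trough. Origin: centre of the underside.
- rest: Fixed sloping rest: a grey plate 100 mm wide at 45 degrees, descending towards its own +x (its normal points equally to +x and up), on a dark base. Its +x points roughly to world +y. Near its lower end two steel pins, 12 mm thick, 14 mm high off the slope, 58 mm apart, stop the cap's flange rim: the cap lies face against the slope, hub up and towards +x. Origin: centre of the underside.
- rest_seat (a point): Point on the sloping face, 80 mm above the table, over the rest's origin: where the centre of the cap's face lies when its rim touches both pins. The plate ends 10 mm up the slope from here: the upper part of the flange overhangs it and leaves room for a finger. Axes as the rest's (z up, not the slope's normal).
- junction_box: Bystander: loose grey junction box, 80 x 152 x 49 mm. Origin: centre of the underside.
- grease_jar: Bystander: loose white jar with a black lid, 64 mm across, 60 mm high. Origin: centre of the underside.
- screwdriver: Bystander: loose screwdriver 190 mm long, lying on the table. Origin: near its middle.
Mind the look-alikes: they are no part of the job. What is shaped like the cap but brown is not meant.

How it is judged:
By the outcome, as a careful person would: the job done as asked, in the order asked, and still so for the second after the job is handed in, with the robot touching nothing.
It also fails if it takes over 72 s, if anything falls off the work surface, if the arm or the gripper's body presses on something with over 40 N, if the wrist force passes 120 N, or if a joint passes its speed limit or range.

### The arm

A 7-joint arm with a two-finger parallel gripper is mounted at the origin on the work surface. World frame = base frame: x ahead of the robot, y to its left, z up, the work surface at z = 0. Lengths are in m, angles in rad, forces in N, time in s.
With the tool pointing down it reaches from about 0.4 to 0.85 m from the base axis. Payload 10.4 kg.
Tool frame: the origin (TCP) lies midway between the tips of the shut fingers; the grasp point (between the pads) lies 19 mm behind it; z points along the fingers, y is the direction in which the jaws open and shut (so a half turn about z gives the same grasp; the last joint's range is limited). The gripper opens to 85 mm and grips with 20 to 120 N. Pads are 22 mm wide; open, the fingers measure 114 mm over their backs; the gripper's body (76 mm by 85 mm) begins 54 mm behind the grasp point. The pads swing forward as they close: fully open they stand 13 mm farther back than shut.
Start: joints at [-1.29, 0.332, -0.065, 1.46, 0.022, 1.35, -0.088], TCP at [0.187, 0.596, 0.231] pointing down, gripper open.
Joint ranges: [-2.6, 2.6], [-0.5, 2.12], [-1.47, 1.34], [0.16, 2.42], [-1.27, 4.41], [0.06, 2.06], [-2.6, 2.6]. Speed limits (rad/s): [2.22, 2.22, 2.79, 2.79, 3.14, 3.14, 3.14].

### API

Orientations are given as a unit quaternion [x, y, z, w].
In Python, from workcell import get_obs, camera, calibration, hand_in gives the robot as it stands.
- The arm moves only by the shell command python3 -m handwheel 'ROWS' [FORCE]. ROWS is JSON, a list of rows, each an object with "jaw": the finger opening in mm, from 0 to 85.4; "delta_pos": the shift along the tool's x, y, z scaled (see below), a list of three; "turn": the turn about the tool's z scaled (see below). In form: [{"jaw": jaw, "delta_pos": [tx, ty, tz], "turn": turn}, ...]. A call has 1 to 10 rows; each row is the pose to reach, as a shift and turn from the pose commanded when the call began, along the tool's axes at that moment, turning the shorter way round; what a row does not reach only later rows make up. The controller multiplies each number of a shift by 1 m and each number of a turn by pi rad. A row lasts 1/12 s, in which the tool goes at most 41.7 mm and 7.16 degrees, less where a joint would pass 70% of its speed; a pose out of reach is approached as far as the arm can. A call with a number of a shift or a turn outside -1 to 1 is refused whole. A call with a gripper value outside its range is refused whole. The fingers move at their own pace and stop on an object; FORCE is the grip in N (left out, the last holds). Time passes only in rows, so rows that repeat a pose let the fingers close. It gives the time, the measured TCP pose, the force and the opening at its end, in the units of the state.
- get_obs(): the state, without advancing time (a new reading comes with each control period).
- camera(name): name is "scene" or "top"; returns the picture (400x640x3 uint8, red, green, blue); there is no depth.
- calibration(name): a dict with "mtx" (3x3 intrinsics, pixels), "rvec" (rotation vector, rad) and "tvec" (3), from world to camera coordinates, as OpenCV has them. Camera axes: x right, y down, z forward; pixel columns grow to the right and rows downward; lengths in m; the calibration is good to about 2 mm. A picture is of the moment at which its call begins. calibration takes no time and is no camera call.
- hand_in(): hands the job in, once; it reports no verdict.
The state is a dict: "clock": time; "joint_pos": joint angles; "joint_velocities": joint speeds; "tau": joint torques, N m; "position": TCP position; "ee_rot": TCP orientation; "ft_force": force on the tool from outside, world axes, zero at the start; "torque": the same for the moment, N m; "grip_width": opening from 0.0 (shut) to 1.0 (fully open).
Only numpy, scipy, OpenCV 4.12 (cv2) and the standard library are available. Lean on these libraries where they do the work, as an engineer would, in place of code of your own. Each camera call takes 0.05 s, during which the arm holds its last target.

## Working session

There is one attempt and no reset: what is moved stays moved. The work goes in short steps, Python scripts to look and compute and a shell command to move; the robot and the scene stay as the last step left them, time stands still between calls to the robot, and variables do not carry over. Pictures are saved under pics/ and viewed, and the job is handed in when it is done.

```bash
ls -la; mkdir -p pics
python3 - <<'E'
from workcell import get_obs,camera,calibration
import cv2,numpy as np
for n in("scene","top"):
    im=camera(n); cv2.imwrite(f"pics/{n}0.png",im[:,:,::-1])
    c=calibration(n);R=cv2.Rodrigues(np.array(c["rvec"],float))[0];t=np.array(c["tvec"],float).ravel()
    print(n,c["mtx"],"cam at",-R.T@t,"fwd",R[2])
o=get_obs();print(o)
E
python3 -m handwheel --help | head -30
```

```text
total 12
drwxr-xr-x  3 agent agent 4096 Dec  6 12:49 .
drwxr-xr-x 23 root  root  4096 Dec  6 12:49 ..
drwxr-xr-x  2 agent agent 4096 Dec  6 12:49 pics
scene [[468.09795642   0.         314.90416141]
 [  0.         468.09795642 199.65163691]
 [  0.           0.           1.        ]] cam at [ 1.16926139 -0.21799387  1.01464849] fwd [-0.51038408  0.19309881 -0.83798624]
top [[432.77421347   0.         322.60812447]
 [  0.         432.77421347 201.22853131]
 [  0.           0.           1.        ]] cam at [ 0.38083387 -0.0142075   1.24193477] fwd [ 0.15624091  0.00309484 -0.98771413]
{'clock': 0.1, 'joint_pos': array([-1.2896313 ,  0.33280262, -0.06470605,  1.46087766,  0.02157624,
        1.34987619, -0.0884687 ]), 'joint_velocities': array([ 0.00074583, -0.00244789,  0.00082249, -0.00310004, -0.00055371,
       -0.0005417 ,  0.00097747]), 'tau': array([ 1.71413936e-03, -6.26737118e+01,  4.93021484e-02, -3.92432606e+01,
        1.62405887e-02,  6.91168636e-03,  1.15316089e-05]), 'position': array([0.18683754, 0.59606562, 0.23058957]), 'ee_rot': array([ 1.51273791e-01,  9.88491698e-01, -6.29731555e-04, -8.00918763e-05]), 'ft_force': array([-0.36265408,  0.08459242,  0.26908202]), 'torque': array([-0.02983033, -0.04602509,  0.01122421]), 'grip_width': 1.0057332531339003}invalid input: not JSON, or not a number
```

View pics/scene0.png

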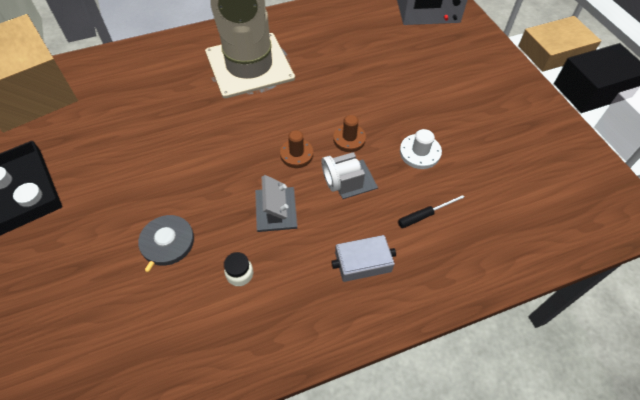

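View pics/top0.png

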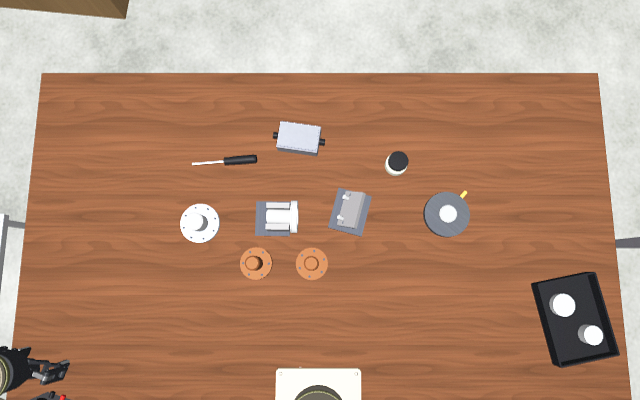

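Run:
```python
import cv2,numpy as np
a=cv2.imread("pics/top0.png")[175:285,170:370];b=cv2.imread("pics/scene0.png")[110:240,240:450]
cv2.imwrite("pics/c1.png",cv2.resize(a,(800,440),interpolation=cv2.INTER_CUBIC))
cv2.imwrite("pics/c2.png",cv2.resize(b,(800,495),interpolation=cv2.INTER_CUBIC))
a=cv2.imread("pics/top0.png")[150:370,380:630];cv2.imwrite("pics/c3.png",cv2.resize(a,(600,528),interpolation=cv2.INTER_CUBIC))
```

```text
(no output)
```

View pics/c1.png

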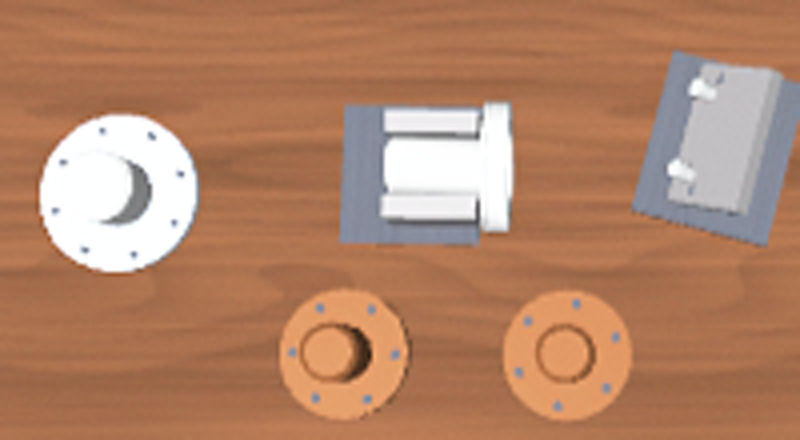

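View pics/c2.png

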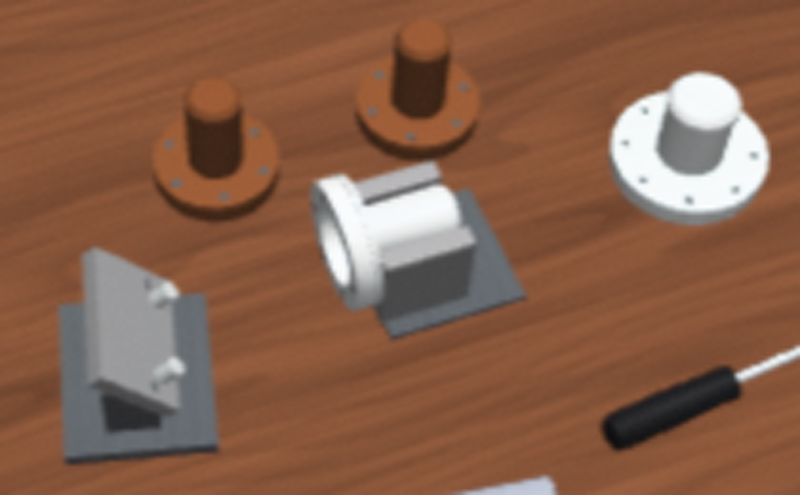

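View pics/c3.png

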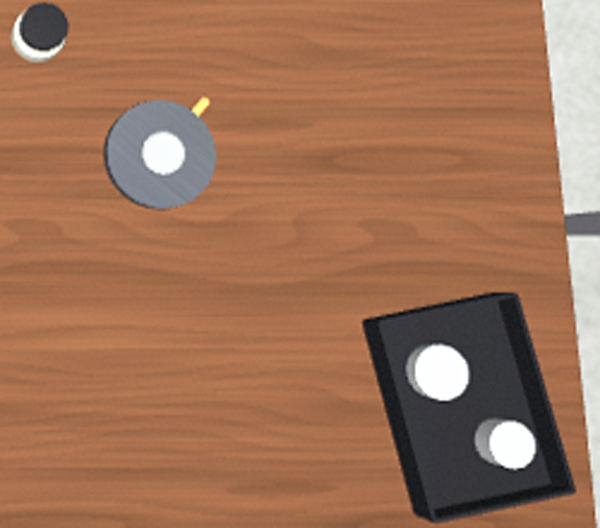

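```bash
cat > h.py <<'E'
import cv2,numpy as np
from workcell import get_obs,camera,calibration
def cal(n):
    c=calibration(n);K=np.array(c["mtx"],float);R=cv2.Rodrigues(np.array(c["rvec"],float))[0];t=np.array(c["tvec"],float).ravel()
    return K,R,t
def ray(n,uv,z):
    K,R,t=cal(n);d=R.T@np.linalg.solve(K,[uv[0],uv[1],1.]);o=-R.T@t
    return o+d*(z-o[2])/d[2]
def proj(n,P):
    K,R,t=cal(n);q=(K@(R@np.atleast_2d(P).T+t[:,None])).T;return q[:,:2]/q[:,2:]
def tri(uv1,uv2):  # top, scene
    A=[];b=[]
    for n,uv in(("top",uv1),("scene",uv2)):
        K,R,t=cal(n);d=R.T@np.linalg.solve(K,[uv[0],uv[1],1.]);d/=np.linalg.norm(d);M=np.eye(3)-np.outer(d,d);A.append(M);b.append(M@(-R.T@t))
    x,r,_,_=np.linalg.lstsq(np.vstack(A),np.hstack(b),rcond=None);return x,r
def contours(m,amin=60):
    cs,_=cv2.findContours(m.astype(np.uint8),cv2.RETR_EXTERNAL,cv2.CHAIN_APPROX_NONE);return [c for c in cs if cv2.contourArea(c)>amin]
E
python3 - <<'E'
from h import *
for n in("top","scene"):
    im=cv2.imread(f"pics/{n}0.png");hsv=cv2.cvtColor(im,cv2.COLOR_BGR2HSV)
    w=(hsv[...,1]<45)&(hsv[...,2]>150)
    for c in contours(w):
        (x,y),ax,an=cv2.fitEllipse(c);
        if y>370: continue
        print(n,"white",round(x,1),round(y,1),np.round(ax,1),round(an),cv2.contourArea(c),cv2.boundingRect(c),ray(n,(x,y),.018).round(4))
    d=(hsv[...,1]<90)&(hsv[...,2]<150)&(hsv[...,2]>50)
    for c in contours(d,200):
        (x,y),ax,an=cv2.fitEllipse(c);
        print(n,"grey",round(x,1),round(y,1),np.round(ax,1),round(an),cv2.contourArea(c),cv2.boundingRect(c),ray(n,(x,y),.02).round(4))
E
```

```text
top white 591.5 335.0 [18.7 23.1] 96 314.0 (578, 325, 25, 21) [ 0.2053 -0.7432  0.018 ]
top white 562.8 304.9 [22.1 23.9] 110 400.5 (550, 293, 25, 24) [ 0.2853 -0.6721  0.018 ]
top white 628.8 272.4 [ 19.5 238. ] 177 2269.0 (616, 248, 24, 152) [ 0.3737 -0.8632  0.018 ]
top white 10.5 278.2 [ 17.1 156.9] 5 1792.5 (0, 226, 25, 124) [0.3571 0.8608 0.018 ]
top white 447.8 213.1 [17.6 18.2] 143 249.5 (439, 204, 19, 19) [ 0.5402 -0.3669  0.018 ]
top white 199.2 222.9 [37.8 39.4] 51 1168.0 (180, 204, 40, 39) [0.512  0.3404 0.018 ]
top white 275.8 216.8 [34.5 50.4] 83 1222.5 (255, 201, 43, 35) [0.5295 0.1228 0.018 ]
top white 349.8 211.2 [38.7 47.4] 15 1300.0 (329, 188, 42, 48) [ 0.5455 -0.0879  0.018 ]
top white 397.4 161.1 [20.9 27.6] 34 90.0 (385, 156, 22, 20) [ 0.6924 -0.2275  0.018 ]
top white 298.1 136.4 [30.  48.9] 98 1044.0 (276, 121, 45, 32) [0.7671 0.0616 0.018 ]
top white 317.5 149.8 [330.2 682.4] 89 54543.5 (0, 0, 640, 252) [0.7264 0.0046 0.018 ]
top grey 318.2 393.1 [14.5 48.1] 90 445.5 (295, 385, 47, 15) [0.0551 0.0012 0.02  ]
top grey 46.1 367.9 [25.5 37.2] 81 234.5 (27, 358, 
[... 2367 characters left out ...]
6708  0.02  ]
scene grey 274.4 206.6 [40.8 57.6] 175 1176.0 (255, 175, 43, 57) [ 0.5468 -0.0914  0.02  ]
scene grey 347.2 175.5 [37.6 54.4] 123 762.5 (321, 158, 57, 41) [0.523  0.1173 0.02  ]
scene grey 630.5 7.2 [16.8 30.7] 123 277.5 (613, 0, 27, 22) [0.208 1.314 0.02 ]
scene grey 601.9 30.4 [30.6 76.1] 129 699.5 (572, 0, 68, 61) [0.2751 1.1382 0.02  ]
scene grey 430.7 11.5 [26.5 75.7] 89 1157.5 (397, 0, 70, 25) [-0.0162  0.6565  0.02  ]
scene grey 243.0 34.0 [55.7 91.3] 165 3643.0 (210, 0, 62, 78) [-0.13    0.0206  0.02  ]
scene grey 79.2 19.6 [41.3 64.7] 118 1841.0 (46, 0, 67, 44) [-0.3997 -0.4766  0.02  ]
scene grey 20.8 17.8 [33.2 49.3] 137 685.0 (0, 0, 43, 39) [-0.48   -0.6611  0.02  ]
```

Run:
```python
from h import *
print("spigot top",ray("top",(447.8,213.1),.03).round(4),ray("scene",(164.1,235.8),.03).round(4),tri((447.8,213.1),(164.1,235.8)))
# draw checks
im=cv2.imread("pics/top0.png");im2=cv2.imread("pics/scene0.png")
a=np.linspace(0,2*np.pi,40)
def circ(c,r,z):return np.c_[c[0]+r*np.cos(a),c[1]+r*np.sin(a),0*a+z]
for c,r,z in [((.512,.340),.055,.018),((.512,.340),.021,.075),((.536,-.362),.065,.02),((.536,-.362),.021,.032)]:
    for n,I in(("top",im),("scene",im2)):
        cv2.polylines(I,[np.round(proj(n,circ(c,r,z))*16).astype(np.int32)],True,(0,0,255),1,cv2.LINE_AA,4)
cv2.imwrite("pics/d.png",np.vstack([np.hstack([cv2.resize(I[y:y+60,x:x+80],(400,300),interpolation=cv2.INTER_NEAREST) for I,x,y in r]) for r in [[(im,160,195),(im2,380,118)],[(im,408,184),(im2,126,208)]]]))
```

```text
spigot top [ 0.5386 -0.3635  0.03  ] [ 0.538  -0.3647  0.03  ] (array([ 0.53844168, -0.36402812,  0.03038903]), array([7.39440315e-07]))
```

View pics/d.png

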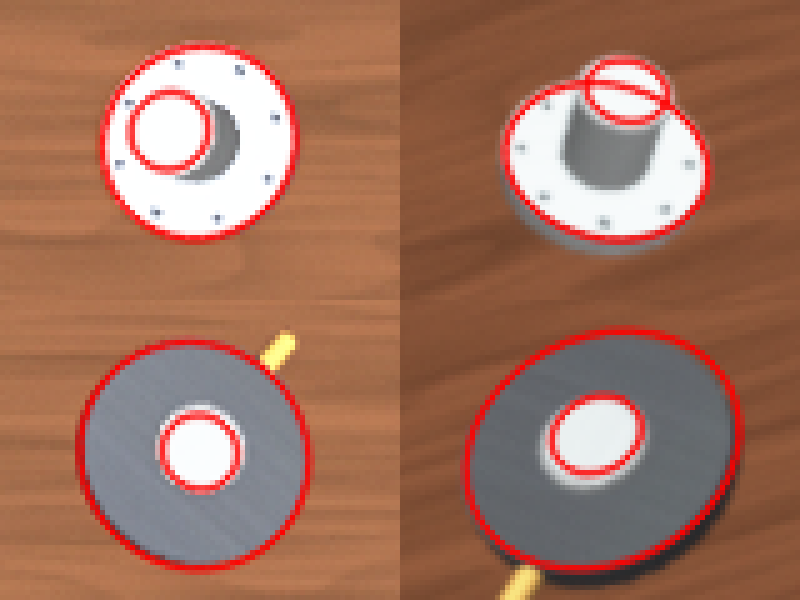

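```bash
python3 -m handwheel '[{"jaw":85,"delta_pos":[-0.387,-0.147,0.06],"turn":-0.0967},{"jaw":85,"delta_pos":[-0.387,-0.147,0.06],"turn":-0.0967},{"jaw":85,"delta_pos":[-0.387,-0.147,0.06],"turn":-0.0967},{"jaw":85,"delta_pos":[-0.387,-0.147,0.06],"turn":-0.0967},{"jaw":85,"delta_pos":[-0.387,-0.147,0.06],"turn":-0.0967},{"jaw":85,"delta_pos":[-0.387,-0.147,0.06],"turn":-0.0967},{"jaw":85,"delta_pos":[-0.387,-0.147,0.06],"turn":-0.0967},{"jaw":85,"delta_pos":[-0.387,-0.147,0.06],"turn":-0.0967},{"jaw":85,"delta_pos":[-0.387,-0.147,0.06],"turn":-0.0967},{"jaw":85,"delta_pos":[-0.387,-0.147,0.06],"turn":-0.0967}]' 60
```

```text
clock: 0.93
position: [0.5102, 0.3412, 0.1714]
ee_rot: [-0.0, 1.0, -0.0, -0.0]
ft_force: [0.1, 0.4, -0.2]
grip_width: 0.994
```

```bash
python3 -m handwheel '[{"jaw":85,"delta_pos":[0,0,0.035],"turn":0},{"jaw":85,"delta_pos":[0,0,0.07],"turn":0},{"jaw":85,"delta_pos":[0,0,0.1],"turn":0},{"jaw":85,"delta_pos":[0,0,0.12],"turn":0},{"jaw":85,"delta_pos":[0,0,0.136],"turn":0},{"jaw":85,"delta_pos":[0,0,0.136],"turn":0},{"jaw":40,"delta_pos":[0,0,0.136],"turn":0},{"jaw":40,"delta_pos":[0,0,0.136],"turn":0},{"jaw":40,"delta_pos":[0,0,0.136],"turn":0},{"jaw":40,"delta_pos":[0,0,0.136],"turn":0}]' 60; python3 -m handwheel '[{"jaw":40,"delta_pos":[0,0,0],"turn":0},{"jaw":40,"delta_pos":[0,0,0],"turn":0},{"jaw":40,"delta_pos":[0,0,0],"turn":0}]'
```

```text
clock: 1.77
position: [0.5102, 0.3431, 0.0379]
ee_rot: [0.0, 1.0, 0.001, 0.001]
ft_force: [-1.0, -1.8, 6.1]
grip_width: 0.566
clock: 2.02
position: [0.5102, 0.3431, 0.0379]
ee_rot: [0.0, 1.0, 0.001, 0.001]
ft_force: [-0.4, -1.5, 6.1]
grip_width: 0.569
```

```bash
python3 -m handwheel '[{"jaw":40,"delta_pos":[0,0,-0.02],"turn":0},{"jaw":40,"delta_pos":[0,0,-0.05],"turn":0},{"jaw":40,"delta_pos":[0,0,-0.08],"turn":0},{"jaw":40,"delta_pos":[0,0,-0.11],"turn":0},{"jaw":40,"delta_pos":[0,0,-0.14],"turn":0},{"jaw":40,"delta_pos":[0,0,-0.15],"turn":0},{"jaw":40,"delta_pos":[0,0,-0.15],"turn":0}]' 60
python3 - <<'E'
from h import *
for n in("top","scene"): cv2.imwrite(f"pics/{n}1.png",camera(n)[:,:,::-1])
o=get_obs();print(o['position'],o['grip_width'],o['ft_force'])
a=cv2.imread("pics/top1.png")[120:320,100:400];b=cv2.imread("pics/scene1.png")[50:250,300:600]
cv2.imwrite("pics/c4.png",np.vstack([cv2.resize(x,(450,300)) for x in(a,b)]))
E
```

```text
clock: 2.6
position: [0.5103, 0.3438, 0.189]
ee_rot: [0.0, 1.0, 0.002, 0.002]
ft_force: [1.1, 1.1, -5.3]
grip_width: 0.571
[0.50848749 0.34254474 0.18442802] 0.5665630230472435 [ 0.20862205 -0.9217306  -6.35184342]
```

View pics/c4.png

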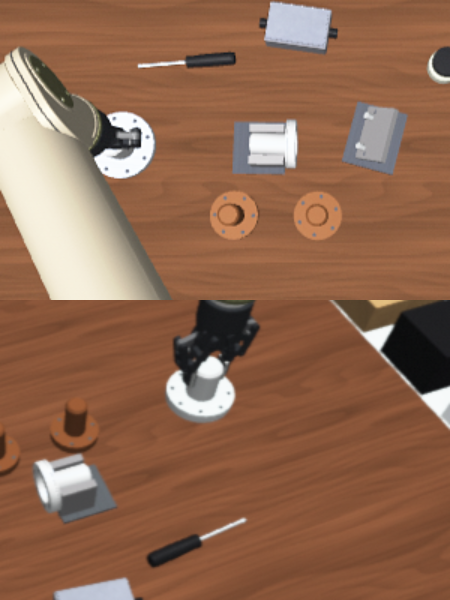

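Run:
```python
from h import *
im=cv2.imread("pics/scene1.png");im2=cv2.imread("pics/top1.png");I=[im,im2]
a=np.linspace(0,2*np.pi,40);o=[.5085,.3425,.1844];dz=o[2]-.038
for r,z in((.055,.018),(.055,0)):
  for n,J in(("scene",im),("top",im2)):
    P=proj(n,np.c_[o[0]+r*np.cos(a),o[1]+r*np.sin(a),0*a+z+dz]);c=P.mean(0).astype(int)
    cv2.polylines(J,[np.round(P*16).astype(np.int32)],True,(0,0,255),1,cv2.LINE_AA,4)
    if n=="scene":cs=c
    else: ct=c
f=lambda J,c:cv2.resize(J[c[1]-40:c[1]+40,c[0]-50:c[0]+50],(400,320),interpolation=cv2.INTER_NEAREST)
cv2.imwrite("pics/d2.png",np.hstack([f(im,cs),f(im2,ct)]))
```

```text
(no output)
```

View pics/d2.png

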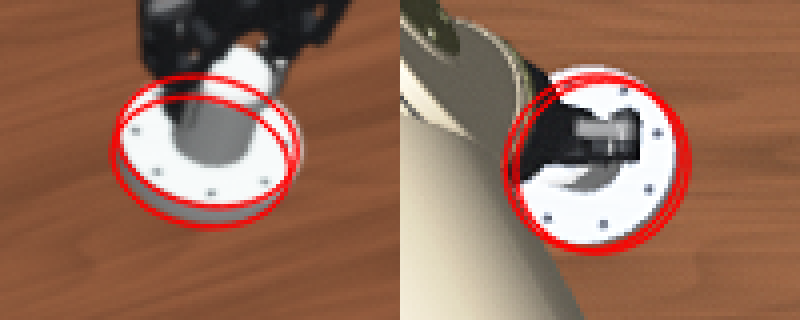

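```bash
python3 -m handwheel '[{"jaw":40,"delta_pos":[-0.01,-0.03,0],"turn":0},{"jaw":40,"delta_pos":[-0.01,-0.07,0],"turn":0},{"jaw":40,"delta_pos":[-0.01,-0.11,0],"turn":0},{"jaw":40,"delta_pos":[-0.01,-0.15,0],"turn":0},{"jaw":40,"delta_pos":[-0.01,-0.19,0],"turn":0},{"jaw":40,"delta_pos":[-0.01,-0.23,0],"turn":0},{"jaw":40,"delta_pos":[-0.01,-0.27,0],"turn":0},{"jaw":40,"delta_pos":[-0.01,-0.31,0],"turn":0},{"jaw":40,"delta_pos":[-0.01,-0.35,0],"turn":0},{"jaw":40,"delta_pos":[-0.01,-0.38,0],"turn":0}]'; python3 -m handwheel '[{"jaw":40,"delta_pos":[-0.01,-0.04,0],"turn":0},{"jaw":40,"delta_pos":[-0.01,-0.08,0],"turn":0},{"jaw":40,"delta_pos":[-0.01,-0.12,0],"turn":0},{"jaw":40,"delta_pos":[-0.01,-0.16,0],"turn":0},{"jaw":40,"delta_pos":[-0.015,-0.20,0],"turn":0},{"jaw":40,"delta_pos":[-0.015,-0.24,0],"turn":0},{"jaw":40,"delta_pos":[-0.015,-0.27,0],"turn":0},{"jaw":40,"delta_pos":[-0.015,-0.3,0],"turn":0},{"jaw":40,"delta_pos":[-0.015,-0.32,0],"turn":0},{"jaw":40,"delta_pos":[-0.015,-0.325,0],"turn":0}]'; python3 -m handwheel '[{"jaw":40,"delta_pos":[0,0,0.03],"turn":0},{"jaw":40,"delta_pos":[0,0,0.05],"turn":0},{"jaw":40,"delta_pos":[0,0,0.05],"turn":0},{"jaw":40,"delta_pos":[0,0,0.05],"turn":0},{"jaw":40,"delta_pos":[0,0,0.05],"turn":0}]'
cat > look.py <<'E'
from h import *
import sys
k=sys.argv[1]
for n in("top","scene"): cv2.imwrite(f"pics/{n}{k}.png",camera(n)[:,:,::-1])
o=get_obs();print(o['clock'],o['position'].round(4),o['ee_rot'].round(4),o['grip_width'].round(3),o['ft_force'].round(1))
E
cat > circ.py <<'E'
from h import *
import sys,json
# circ.py k out x y [r,z]...
k,out,C=sys.argv[1],sys.argv[2],json.loads(sys.argv[3])
a=np.linspace(0,2*np.pi,60);J={n:cv2.imread(f"pics/{n}{k}.png") for n in("top","scene")};o=[]
for n in J:
    c0=proj(n,[C[0][0],C[0][1],C[0][3]])[0].astype(int)
    for x,y,r,z in C:
        P=proj(n,np.c_[x+r*np.cos(a),y+r*np.sin(a),0*a+z]);cv2.polylines(J[n],[np.round(P*16).astype(np.int32)],True,(0,0,255),1,cv2.LINE_AA,4)
    y0,x0=max(c0[1]-40,0),max(c0[0]-40,0)
    o.append(cv2.resize(J[n][y0:y0+80,x0:x0+80],(400,400),interpolation=cv2.INTER_NEAREST))
cv2.imwrite(f"pics/{out}.png",np.hstack(o))
E
python3 look.py 2
```

```text
clock: 3.53
position: [0.5172, -0.041, 0.1835]
ee_rot: [0.001, 1.0, -0.001, -0.002]
ft_force: [0.7, -1.2, -4.6]
grip_width: 0.573
clock: 4.37
position: [0.5312, -0.3662, 0.1828]
ee_rot: [0.003, 1.0, -0.0, -0.002]
ft_force: [-0.8, -1.0, -5.1]
grip_width: 0.571
clock: 4.78
position: [0.5343, -0.3618, 0.1362]
ee_rot: [-0.0, 1.0, 0.0, -0.0]
ft_force: [-0.3, -0.7, -3.9]
grip_width: 0.566Traceback (most recent call last):
  File "look.py", line 5, in <module>
    o=get_obs();print(o['clock'],o['position'].round(4),o['ee_rot'].round(4),o['grip_width'].round(3),o['ft_force'].round(1))
                                                                             ^^^^^^^^^^^^^^^^^^^^^
AttributeError: 'float' object has no attribute 'round'
```

```bash
sed -i "s/o\['grip_width'\].round(3)/round(o['grip_width'],3)/" look.py; python3 circ.py 2 d3 '[[0.5343,-0.3618,0.055,0.116],[0.5343,-0.3618,0.055,0.098]]'
```

```text
(no output)
```

View pics/d3.png

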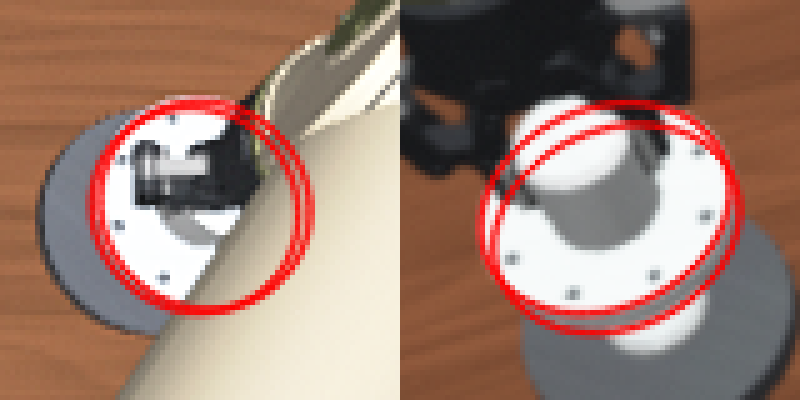

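```bash
python3 -m handwheel '[{"jaw":40,"delta_pos":[-0.002,-0.001,0.02],"turn":0},{"jaw":40,"delta_pos":[-0.002,-0.001,0.04],"turn":0},{"jaw":40,"delta_pos":[-0.002,-0.001,0.055],"turn":0},{"jaw":40,"delta_pos":[-0.002,-0.001,0.06],"turn":0},{"jaw":40,"delta_pos":[-0.002,-0.001,0.064],"turn":0},{"jaw":40,"delta_pos":[-0.002,-0.001,0.067],"turn":0},{"jaw":40,"delta_pos":[-0.002,-0.001,0.070],"turn":0},{"jaw":40,"delta_pos":[-0.002,-0.001,0.070],"turn":0}]'
```

```text
clock: 5.55
position: [0.5365, -0.3634, 0.0664]
ee_rot: [-0.0, 1.0, -0.0, 0.001]
ft_force: [0.9, -0.1, -4.7]
grip_width: 0.564
```

```bash
python3 -m handwheel '[{"jaw":40,"delta_pos":[0,0,0.003],"turn":0},{"jaw":40,"delta_pos":[0,0,0.006],"turn":0},{"jaw":40,"delta_pos":[0,0,0.008],"turn":0},{"jaw":40,"delta_pos":[0,0,0.009],"turn":0},{"jaw":40,"delta_pos":[0,0,0.009],"turn":0}]'
```

```text
clock: 5.97
position: [0.5366, -0.3642, 0.058]
ee_rot: [0.0, 1.0, -0.001, 0.001]
ft_force: [0.8, -3.9, 2.7]
grip_width: 0.566
```

```bash
python3 -m handwheel '[{"jaw":40,"delta_pos":[0,0,0.001],"turn":0},{"jaw":85,"delta_pos":[0,0,0.001],"turn":0},{"jaw":85,"delta_pos":[0,0,0.001],"turn":0},{"jaw":85,"delta_pos":[0,0,0.001],"turn":0},{"jaw":85,"delta_pos":[0,0,0.001],"turn":0},{"jaw":85,"delta_pos":[0,0,-0.02],"turn":0},{"jaw":85,"delta_pos":[0,0,-0.06],"turn":0},{"jaw":85,"delta_pos":[0,0,-0.10],"turn":0},{"jaw":85,"delta_pos":[0,0.04,-0.13],"turn":0},{"jaw":85,"delta_pos":[0.03,0.08,-0.16],"turn":0}]';  python3 -m handwheel '[{"jaw":85,"delta_pos":[0.1,0.04,-0.03],"turn":0},{"jaw":85,"delta_pos":[0.1,0.08,-0.03],"turn":0},{"jaw":85,"delta_pos":[0.1,0.12,-0.03],"turn":0},{"jaw":85,"delta_pos":[0.1,0.12,-0.03],"turn":0}]'; python3 look.py 3;python3 circ.py 3 d4 '[[0.5365,-0.3625,0.055,0.038],[0.5365,-0.3625,0.021,0.095],[0.5365,-0.3625,0.065,0.02]]'
```

```text
clock: 6.8
position: [0.5192, -0.2995, 0.206]
ee_rot: [-0.0, 1.0, -0.001, 0.001]
ft_force: [0.4, 1.3, 1.1]
grip_width: 0.993
clock: 7.13
position: [0.4156, -0.1798, 0.2344]
ee_rot: [0.001, 1.0, 0.0, 0.0]
ft_force: [1.0, 1.8, 0.1]
grip_width: 0.998
7.2333 [ 0.4162 -0.1756  0.2351] [-0.003   1.      0.0014  0.0011] 0.991 [ 0.  -0.1 -0.1]
```

View pics/d4.png

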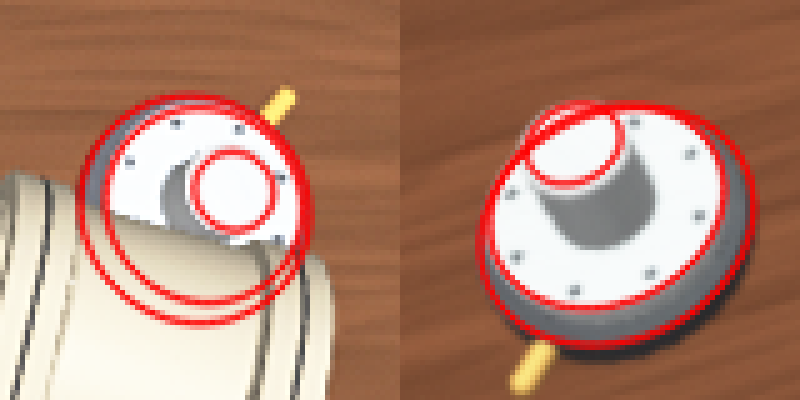

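View pics/scene3.png

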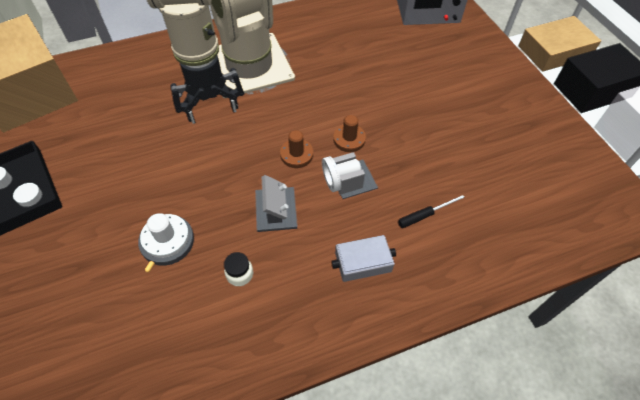

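Run:
```python
from h import *
a=cv2.imread("pics/top0.png")[190:245,245:305];b=cv2.imread("pics/scene3.png")[148:200,315:385]
cv2.imwrite("pics/e1.png",cv2.resize(a,(600,550),interpolation=cv2.INTER_CUBIC))
cv2.imwrite("pics/e2.png",cv2.resize(b,(700,520),interpolation=cv2.INTER_CUBIC))
```

```text
(no output)
```

View pics/e1.png

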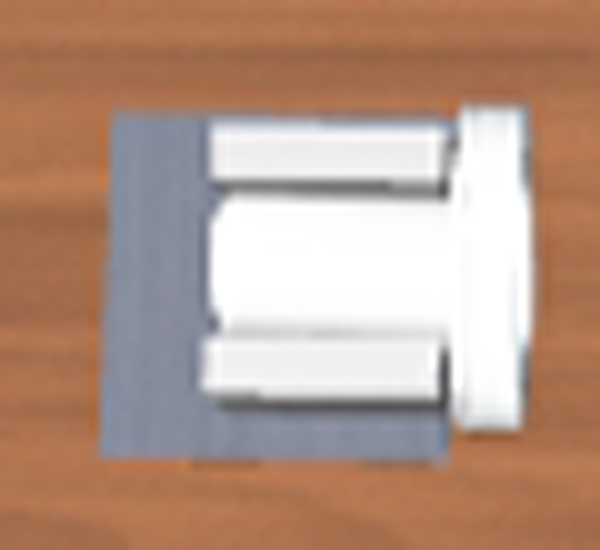

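View pics/e2.png

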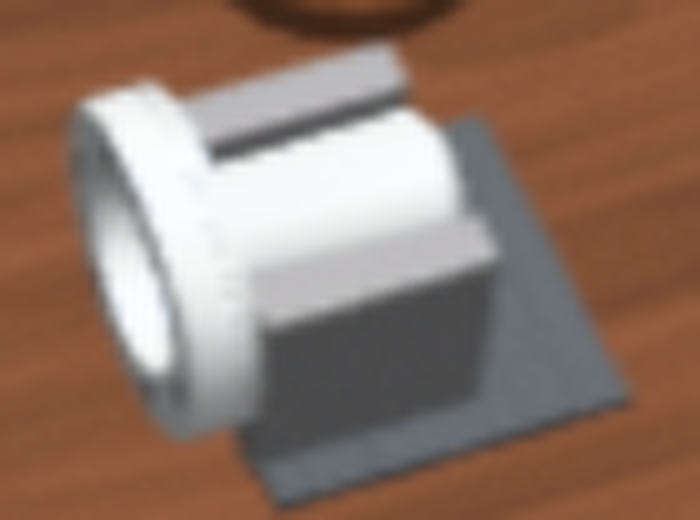

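Run:
```python
from h import *
q=lambda X,Y,z:ray("top",(245+X/10-.45,190+Y/10-.45),z).round(4)
for p in[(212,125),(443,125),(440,393),(205,393)]:print("wall",q(*p,.066))
for p in[(460,105),(525,105),(520,428),(460,428)]:print("fl",q(*p,.055))
s=lambda X,Y,z:ray("scene",(315+X/10-.45,148+Y/10-.45),z).round(4)
print("scene wall far tip",s(392,42,.066), "near outer corner right",s(497,250,.066),"near left",s(268,325,.066))
```

```text
wall [0.5646 0.1459 0.066 ]
wall [0.5646 0.0823 0.066 ]
wall [0.4907 0.0822 0.066 ]
wall [0.4907 0.1463 0.066 ]
fl [0.5719 0.0786 0.055 ]
fl [0.5719 0.0605 0.055 ]
fl [0.4821 0.061  0.055 ]
fl [0.4821 0.0775 0.055 ]
scene wall far tip [0.4887 0.1472 0.066 ] near outer corner right [0.5595 0.1454 0.066 ] near left [0.5604 0.0827 0.066 ]
```

Run:
```python
from h import *
a=cv2.imread("pics/top0.png")[182:240,322:378];b=cv2.imread("pics/scene3.png")[168:236,248:308]
cv2.imwrite("pics/e3.png",cv2.resize(a,(560,580),interpolation=cv2.INTER_CUBIC))
cv2.imwrite("pics/e4.png",cv2.resize(b,(510,578),interpolation=cv2.INTER_CUBIC))
```

```text
(no output)
```

View pics/e3.png

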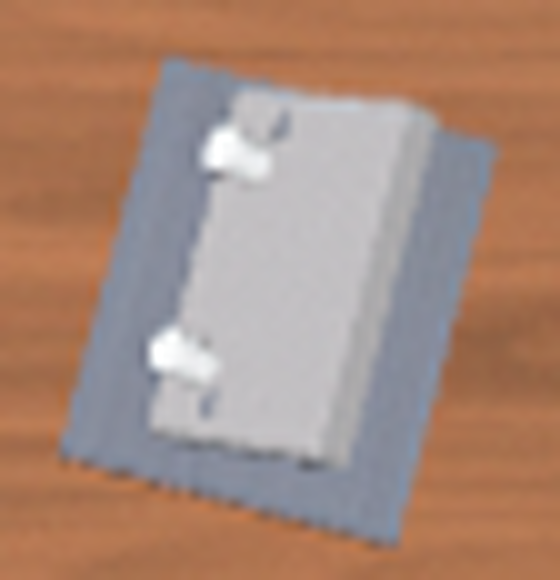

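View pics/e4.png

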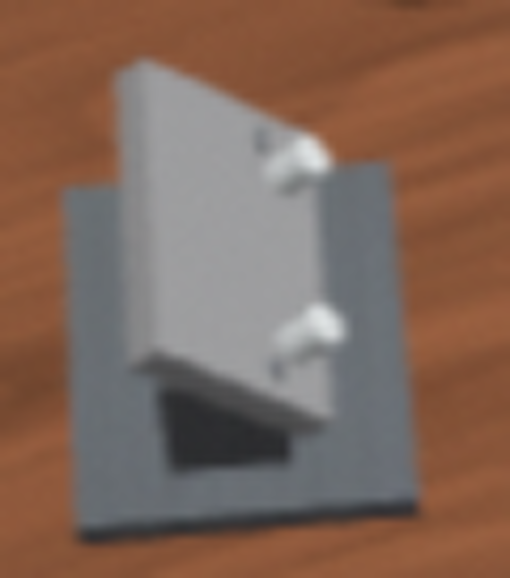

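Run:
```python
from h import *
q=lambda X,Y,z:ray("top",(322+X/10-.45,182+Y/10-.45),z).round(4)
s=lambda X,Y,z:ray("scene",(248+X/8.5-.45,168+Y/8.5-.45),z).round(4)
B=[q(*p,.008) for p in[(165,58),(497,148),(398,545),(65,457)]];print("base",B,np.mean(B,0))
Bs=[s(*p,.008) for p in[(65,190),(390,165),(418,508),(80,530)]];print("base s",Bs,np.mean(Bs,0))
u1,u2=q(405,105,.0871),q(325,462,.0871);print("upper edge",u1,u2)
v=u1-u2;print(np.linalg.norm(v),np.degrees(np.arctan2(v[1],v[0])))
w1,w2=s(150,65,.0871),s(153,352,.0871);v=w1-w2;print("upper scene",w1,w2,np.linalg.norm(v),np.degrees(np.arctan2(v[1],v[0])))
print("pins tip",q(210,150,.0602),q(158,352,.0602),"scene",s(312,158,.0602),s(328,328,.0602))
```

```text
base [array([ 0.6168, -0.0551,  0.008 ]), array([ 0.5903, -0.151 ,  0.008 ]), array([ 0.4755, -0.1208,  0.008 ]), array([ 0.5007, -0.0259,  0.008 ])] [ 0.545825 -0.0882    0.008   ]
base s [array([ 0.4727, -0.1205,  0.008 ]), array([ 0.4992, -0.0244,  0.008 ]), array([ 0.6165, -0.057 ,  0.008 ]), array([ 0.5886, -0.151 ,  0.008 ])] [ 0.54425  -0.088225  0.008   ]
upper edge [ 0.5887 -0.1175  0.0871] [ 0.4917 -0.0947  0.0871]
0.09964356476963274 -13.227349985637952
upper scene [ 0.4943 -0.0927  0.0871] [ 0.5877 -0.1212  0.0871] 0.09765147208311811 163.03099832651267
pins tip [ 0.5809 -0.0657  0.0602] [ 0.5246 -0.051   0.0602] scene [ 0.5236 -0.0549  0.0602] [ 0.5808 -0.0695  0.0602]
```

```bash
python3 -m handwheel '[{"jaw":50,"delta_pos":[-0.111,0.246,0.075],"turn":0},{"jaw":50,"delta_pos":[-0.111,0.246,0.075],"turn":0},{"jaw":50,"delta_pos":[-0.111,0.246,0.075],"turn":0},{"jaw":50,"delta_pos":[-0.111,0.246,0.075],"turn":0},{"jaw":50,"delta_pos":[-0.111,0.246,0.075],"turn":0},{"jaw":50,"delta_pos":[-0.111,0.246,0.075],"turn":0},{"jaw":50,"delta_pos":[-0.111,0.246,0.075],"turn":0},{"jaw":50,"delta_pos":[-0.111,0.246,0.075],"turn":0},{"jaw":50,"delta_pos":[-0.111,0.246,0.075],"turn":0},{"jaw":50,"delta_pos":[-0.111,0.246,0.075],"turn":0}]' 60; python3 look.py 4
python3 - <<'E'
from h import *
a=cv2.imread("pics/top4.png")[150:270,230:330];b=cv2.imread("pics/scene4.png")[100:220,290:390]
cv2.imwrite("pics/e5.png",np.hstack([cv2.resize(x,(400,480)) for x in(a,b)]))
E
```

```text
clock: 8.07
position: [0.5282, 0.0645, 0.1588]
ee_rot: [0.0, 1.0, -0.0, -0.0]
ft_force: [0.2, -0.1, 0.3]
grip_width: 0.587
8.1667 [0.5283 0.0639 0.1594] [ 1.1e-03  1.0e+00 -1.0e-04  2.0e-04] 0.585 [-0.3 -0.3  0.2]
```

View pics/e5.png

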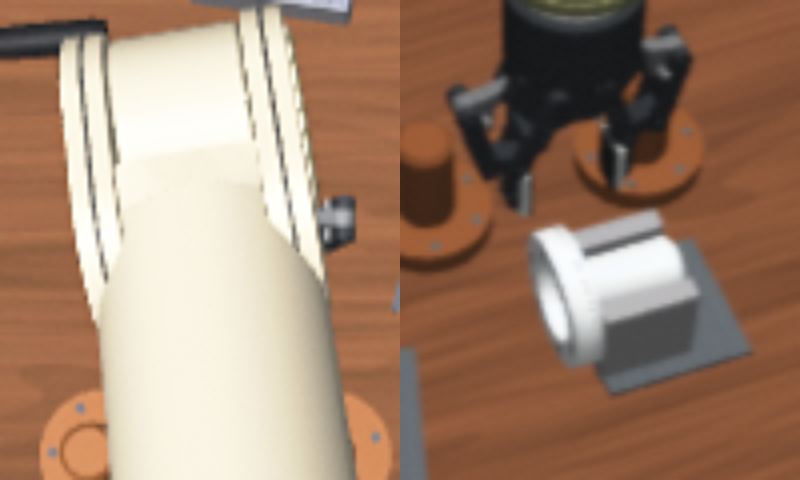

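```bash
python3 -m handwheel '[{"jaw":50,"delta_pos":[0.001,0.0055,0.03],"turn":0},{"jaw":50,"delta_pos":[0.001,0.0055,0.055],"turn":0},{"jaw":50,"delta_pos":[0.001,0.0055,0.072],"turn":0},{"jaw":50,"delta_pos":[0.001,0.0055,0.079],"turn":0},{"jaw":50,"delta_pos":[0.001,0.0055,0.079],"turn":0},{"jaw":30,"delta_pos":[0.001,0.0055,0.079],"turn":0},{"jaw":25,"delta_pos":[0.001,0.0055,0.079],"turn":0},{"jaw":10,"delta_pos":[0.001,0.0055,0.079],"turn":0},{"jaw":10,"delta_pos":[0.001,0.0055,0.079],"turn":0},{"jaw":10,"delta_pos":[0.001,0.0055,0.079],"turn":0}]' 60
```

```text
clock: 9.0
position: [0.5284, 0.0706, 0.0817]
ee_rot: [0.0, 1.0, 0.0, 0.001]
ft_force: [-0.7, -3.0, 6.9]
grip_width: 0.195
```

```bash
python3 -m handwheel '[{"jaw":10,"delta_pos":[0,0,0],"turn":0},{"jaw":10,"delta_pos":[0,0,0],"turn":0}]' 90
```

```text
clock: 9.17
position: [0.5284, 0.0706, 0.0818]
ee_rot: [0.0, 1.0, 0.0, 0.001]
ft_force: [-1.5, -2.8, 6.8]
grip_width: 0.184
```

```bash
python3 -m handwheel '[{"jaw":10,"delta_pos":[0,0,-0.01],"turn":0},{"jaw":10,"delta_pos":[0,0,-0.03],"turn":0},{"jaw":10,"delta_pos":[0,0,-0.055],"turn":0},{"jaw":10,"delta_pos":[0,0,-0.08],"turn":0},{"jaw":10,"delta_pos":[0,0,-0.105],"turn":0},{"jaw":10,"delta_pos":[0,0,-0.12],"turn":0},{"jaw":10,"delta_pos":[0,0,-0.12],"turn":0},{"jaw":10,"delta_pos":[0,0,-0.12],"turn":0}]' 90; python3 look.py 5
python3 - <<'E'
from h import *
a=cv2.imread("pics/top5.png")[150:270,230:330];b=cv2.imread("pics/scene5.png")[80:200,290:390]
cv2.imwrite("pics/e6.png",np.hstack([cv2.resize(x,(400,480)) for x in(a,b)]))
E
```

```text
clock: 9.83
position: [0.5272, 0.0711, 0.2004]
ee_rot: [-0.0, 1.0, 0.0, 0.0]
ft_force: [-0.2, -0.1, -5.8]
grip_width: 0.184
9.9333 [0.5263 0.0708 0.1986] [-1.0e-04  1.0e+00 -2.0e-04 -1.1e-03] 0.183 [ 0.3  0.2 -4.5]
```

View pics/e6.png

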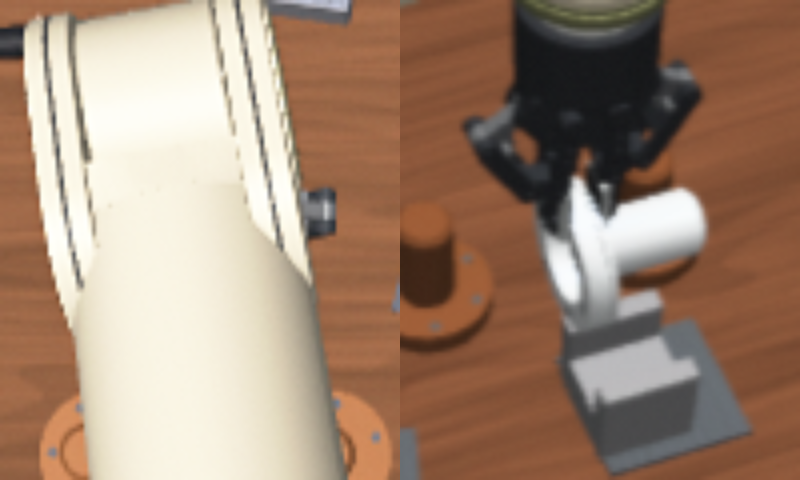

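```bash
python3 -m handwheel '[{"jaw":10,"delta_pos":[-0.006,-0.03,0],"turn":0.02},{"jaw":10,"delta_pos":[-0.012,-0.07,0],"turn":0.045},{"jaw":10,"delta_pos":[-0.02,-0.11,0.01],"turn":0.07},{"jaw":10,"delta_pos":[-0.024,-0.135,0.02],"turn":0.0783},{"jaw":10,"delta_pos":[-0.024,-0.139,0.035],"turn":0.0783},{"jaw":10,"delta_pos":[-0.024,-0.139,0.049],"turn":0.0783},{"jaw":10,"delta_pos":[-0.024,-0.139,0.049],"turn":0.0783},{"jaw":10,"delta_pos":[-0.024,-0.139,0.049],"turn":0.0783}]' 90; python3 look.py 6
python3 - <<'E'
from h import *
a=cv2.imread("pics/top6.png")[150:250,290:390];b=cv2.imread("pics/scene6.png")[120:240,230:330]
cv2.imwrite("pics/e7.png",np.hstack([cv2.resize(a,(400,400)),cv2.resize(b,(400,480))[:400]]))
E
```

```text
clock: 10.6
position: [0.55, -0.0678, 0.1495]
ee_rot: [0.123, 0.992, -0.0, -0.002]
ft_force: [0.4, -0.2, -3.8]
grip_width: 0.184
10.7 [ 0.5513 -0.0675  0.1513] [ 1.222e-01  9.925e-01  1.000e-04 -0.000e+00] 0.185 [-0.  -0.  -5.4]
```

View pics/e7.png

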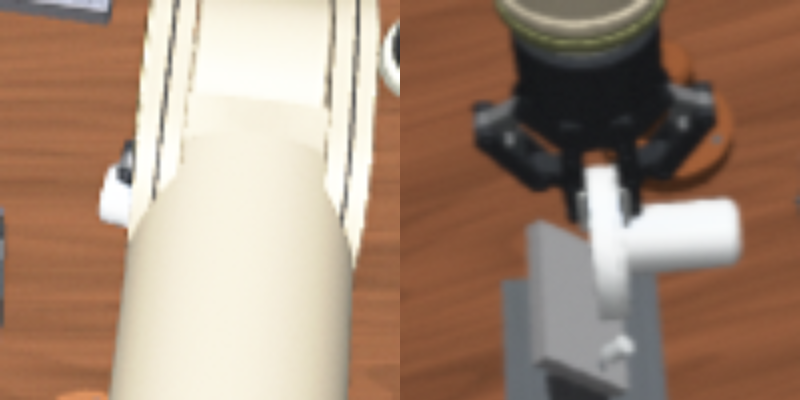

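```bash
python3 -m handwheel '[{"jaw":10,"delta_pos":[0,0,0.008],"turn":0},{"jaw":10,"delta_pos":[0,0,0.015],"turn":0},{"jaw":10,"delta_pos":[0,0,0.018],"turn":0},{"jaw":10,"delta_pos":[0,0,0.019],"turn":0},{"jaw":10,"delta_pos":[0,0,0.019],"turn":0}]' 90;python3 -m handwheel '[{"jaw":10,"delta_pos":[0,0,0.001],"turn":0},{"jaw":10,"delta_pos":[0,0,0.002],"turn":0},{"jaw":10,"delta_pos":[0,0,0.002],"turn":0}]'
```

```text
clock: 11.12
position: [0.551, -0.068, 0.1317]
ee_rot: [0.123, 0.992, -0.0, -0.0]
ft_force: [0.5, -0.1, -4.2]
grip_width: 0.185
clock: 11.37
position: [0.5513, -0.0681, 0.1301]
ee_rot: [0.123, 0.992, 0.0, 0.0]
ft_force: [-0.1, -0.2, -4.2]
grip_width: 0.19
```

```bash
python3 -m handwheel '[{"jaw":10,"delta_pos":[0,0,0.0015],"turn":0},{"jaw":10,"delta_pos":[0,0,0.003],"turn":0},{"jaw":10,"delta_pos":[0,0,0.003],"turn":0}]'
python3 - <<'E'
from h import *
b=camera("scene")[:,:,::-1][120:240,230:330];print(get_obs()['ft_force'],get_obs()['position'])
cv2.imwrite("pics/e8.png",cv2.resize(b,(500,600),interpolation=cv2.INTER_CUBIC))
E
```

```text
clock: 11.62
position: [0.5512, -0.0681, 0.1269]
ee_rot: [0.123, 0.992, 0.0, -0.0]
ft_force: [-0.3, -0.2, -4.4]
grip_width: 0.187
[ 0.82667502 -0.63690115 -4.39970637] [ 0.55121897 -0.0681086   0.12697077]
```

View pics/e8.png

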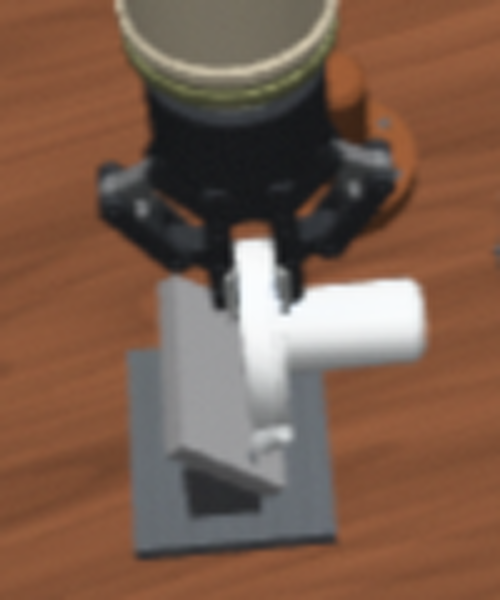

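```bash
python3 -m handwheel '[{"jaw":10,"delta_pos":[0,0,0.0015],"turn":0},{"jaw":10,"delta_pos":[0,0,0.003],"turn":0},{"jaw":10,"delta_pos":[0,0,0.003],"turn":0}]'; python3 -m handwheel '[{"jaw":10,"delta_pos":[0,0,0.001],"turn":0},{"jaw":10,"delta_pos":[0,0,0.002],"turn":0},{"jaw":10,"delta_pos":[0,0,0.002],"turn":0}]'
```

```text
clock: 11.92
position: [0.552, -0.0681, 0.1257]
ee_rot: [0.123, 0.992, 0.0, 0.001]
ft_force: [-4.4, 1.4, 11.9]
grip_width: 0.183
clock: 12.17
position: [0.5524, -0.0681, 0.1253]
ee_rot: [0.123, 0.992, 0.001, 0.001]
ft_force: [-9.3, 1.4, 25.3]
grip_width: 0.184
```

```bash
python3 -m handwheel '[{"jaw":10,"delta_pos":[0,0,-0.004],"turn":0},{"jaw":10,"delta_pos":[0.0025,0,-0.004],"turn":0},{"jaw":10,"delta_pos":[0.0025,0,-0.003],"turn":0},{"jaw":10,"delta_pos":[0.0025,0,-0.002],"turn":0},{"jaw":10,"delta_pos":[0.0025,0,-0.001],"turn":0},{"jaw":10,"delta_pos":[0.0025,0,-0.001],"turn":0}]'
```

```text
clock: 12.67
position: [0.5509, -0.0677, 0.1255]
ee_rot: [0.123, 0.992, 0.0, 0.002]
ft_force: [-2.3, 0.1, 19.0]
grip_width: 0.184
```

```bash
python3 -m handwheel '[{"jaw":20,"delta_pos":[0,-0.002,-0.001],"turn":0},{"jaw":24,"delta_pos":[0,-0.005,-0.001],"turn":0},{"jaw":28,"delta_pos":[0,-0.007,-0.001],"turn":0},{"jaw":30,"delta_pos":[0,-0.009,-0.001],"turn":0},{"jaw":30,"delta_pos":[0,-0.009,-0.001],"turn":0},{"jaw":30,"delta_pos":[0,-0.010,-0.001],"turn":0}]' 40;  python3 - <<'E'
from h import *
b=camera("scene")[:,:,::-1][120:240,230:330];print(get_obs()['ft_force'],get_obs()['position'])
cv2.imwrite("pics/e9.png",cv2.resize(b,(500,600),interpolation=cv2.INTER_CUBIC))
E
```

```text
clock: 13.17
position: [0.5462, -0.077, 0.1237]
ee_rot: [0.123, 0.992, 0.0, -0.0]
ft_force: [0.4, 0.7, 0.8]
grip_width: 0.35
[1.05837594 0.67490237 0.04686588] [ 0.54613773 -0.07732816  0.12376994]
```

View pics/e9.png

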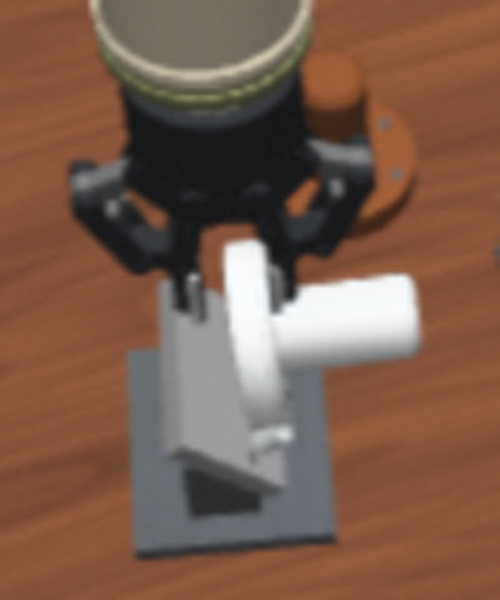

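```bash
python3 -m handwheel '[{"jaw":30,"delta_pos":[0,-0.003,-0.001],"turn":0},{"jaw":30,"delta_pos":[0,-0.006,-0.002],"turn":0},{"jaw":30,"delta_pos":[0,-0.010,-0.003],"turn":0},{"jaw":30,"delta_pos":[0,-0.013,-0.004],"turn":0},{"jaw":31,"delta_pos":[0,-0.016,-0.004],"turn":0},{"jaw":32,"delta_pos":[0,-0.019,-0.004],"turn":0},{"jaw":32,"delta_pos":[0,-0.019,-0.004],"turn":0}]' 40;  python3 - <<'E'
from h import *
b=camera("scene")[:,:,::-1][120:240,230:330];print(get_obs()['ft_force'],get_obs()['position'])
cv2.imwrite("pics/e10.png",cv2.resize(b,(500,600),interpolation=cv2.INTER_CUBIC))
E
```

```text
clock: 13.8
position: [0.5415, -0.0966, 0.1281]
ee_rot: [0.123, 0.992, -0.0, 0.0]
ft_force: [0.9, -0.5, -0.5]
grip_width: 0.373
[-0.57211598  0.38248429  0.91371258] [ 0.54161759 -0.09618691  0.12806252]
```

View pics/e10.png

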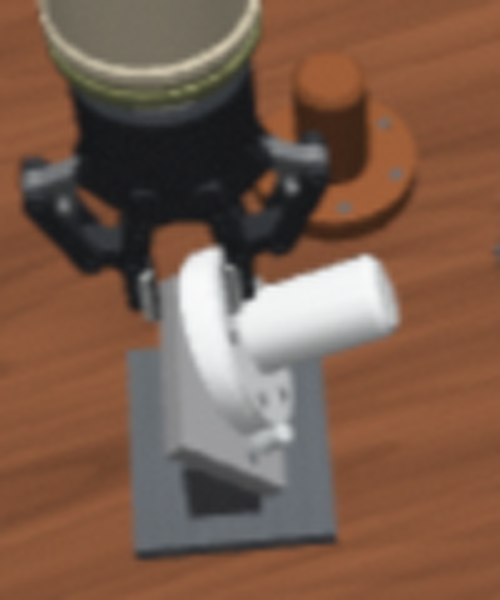

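```bash
python3 -m handwheel '[{"jaw":33,"delta_pos":[0,-0.004,0],"turn":0},{"jaw":34,"delta_pos":[0,-0.008,0],"turn":0},{"jaw":34,"delta_pos":[0,-0.012,0.001],"turn":0},{"jaw":34,"delta_pos":[0,-0.016,0.002],"turn":0},{"jaw":34,"delta_pos":[0,-0.020,0.004],"turn":0},{"jaw":34,"delta_pos":[0,-0.022,0.005],"turn":0},{"jaw":34,"delta_pos":[0,-0.022,0.005],"turn":0}]' 40;  python3 - <<'E'
from h import *
b=camera("scene")[:,:,::-1][120:240,230:330];print(get_obs()['ft_force'],get_obs()['position'])
cv2.imwrite("pics/e11.png",cv2.resize(b,(500,600),interpolation=cv2.INTER_CUBIC))
E
```

```text
clock: 14.43
position: [0.536, -0.1176, 0.1227]
ee_rot: [0.123, 0.992, -0.0, -0.0]
ft_force: [0.3, -0.4, -0.2]
grip_width: 0.399
[-0.08388673  0.22702626  0.10190064] [ 0.53618227 -0.11721897  0.12283518]
```

View pics/e11.png

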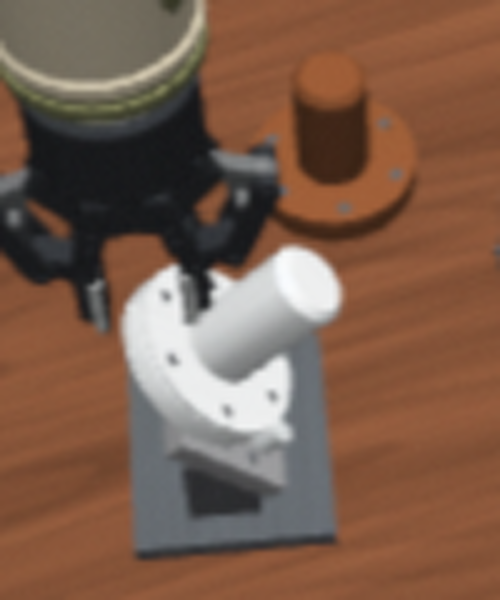

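```bash
python3 -m handwheel '[{"jaw":36,"delta_pos":[0,0,-0.01],"turn":0},{"jaw":40,"delta_pos":[0,0,-0.03],"turn":0},{"jaw":50,"delta_pos":[0,0,-0.06],"turn":0},{"jaw":70,"delta_pos":[0,-0.02,-0.09],"turn":0},{"jaw":70,"delta_pos":[0,-0.04,-0.1],"turn":0},{"jaw":70,"delta_pos":[0,-0.04,-0.1],"turn":0}]' 40;  python3 look.py 7
python3 - <<'E'
from h import *
print(get_obs()['joint_pos'].round(2))
a=cv2.imread("pics/top7.png")[160:250,310:400];b=cv2.imread("pics/scene7.png")[140:230,245:315]
cv2.imwrite("pics/e12.png",np.hstack([cv2.resize(a,(400,400),interpolation=cv2.INTER_CUBIC),cv2.resize(b,(400,514),interpolation=cv2.INTER_CUBIC)[:400]]))
E
```

```text
clock: 14.98
position: [0.5271, -0.1602, 0.2275]
ee_rot: [0.125, 0.992, -0.001, 0.003]
ft_force: [-0.1, -1.5, -1.0]
grip_width: 0.821
15.0833 [ 0.5268 -0.1562  0.2241] [1.233e-01 9.924e-01 1.000e-04 8.000e-04] 0.817 [-0.4 -0.4 -0.3]
[-0.16  0.17  0.41  1.7  -0.07  1.29  1.59]
```

View pics/e12.png

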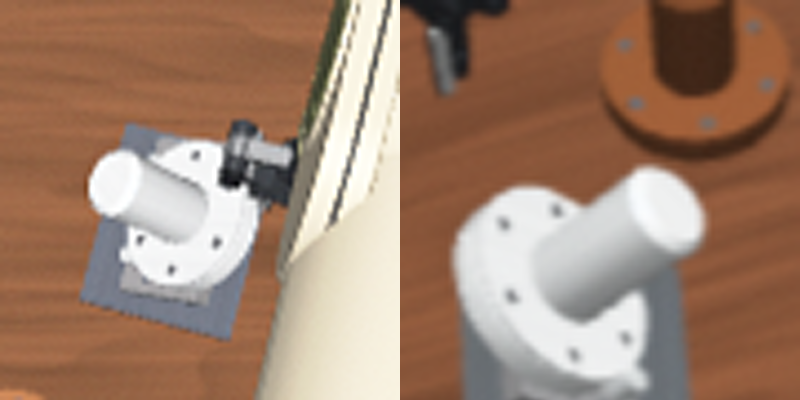

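Run:
```python
from h import *
print(tri((336.1-.4,200.95-.4),(291.7-.4,176.4-.4)))
print(proj("top",[[.5568,-.0407,.1401]]),proj("scene",[[.5568,-.0407,.1401]]))
```

```text
(array([ 0.55681939, -0.04443293,  0.1406479 ]), array([7.24193442e-09]))
[[334.2236446 200.5853341]] [[292.81037198 175.67009747]]
```

```bash
python3 -m handwheel '[{"jaw":75,"delta_pos":[-0.002,0.02,0],"turn":-0.039},{"jaw":75,"delta_pos":[-0.002,0.04,0],"turn":-0.078},{"jaw":75,"delta_pos":[-0.002,0.06,0],"turn":-0.117},{"jaw":75,"delta_pos":[-0.002,0.08,0],"turn":-0.156},{"jaw":75,"delta_pos":[-0.002,0.101,0],"turn":-0.195},{"jaw":75,"delta_pos":[-0.002,0.101,0],"turn":-0.234},{"jaw":75,"delta_pos":[-0.002,0.101,0],"turn":-0.273},{"jaw":75,"delta_pos":[-0.002,0.101,0],"turn":-0.312},{"jaw":75,"delta_pos":[-0.002,0.101,0],"turn":-0.351},{"jaw":75,"delta_pos":[-0.002,0.101,0],"turn":-0.39}]'; python3 -m handwheel '[{"jaw":75,"delta_pos":[0,0,0],"turn":-0.038},{"jaw":75,"delta_pos":[0,0,0],"turn":-0.076},{"jaw":75,"delta_pos":[0,0,0],"turn":-0.11},{"jaw":75,"delta_pos":[0,0,0],"turn":-0.11},{"jaw":75,"delta_pos":[0,0,0],"turn":-0.11}]'; python3 look.py 8;python3 -c "
from h import *
print(get_obs()['joint_pos'].round(2))"
```

```text
clock: 15.92
position: [0.5529, -0.0567, 0.2223]
ee_rot: [-0.472, 0.882, 0.001, -0.001]
ft_force: [0.5, -1.0, 0.4]
grip_width: 0.877
clock: 16.33
position: [0.5488, -0.056, 0.2059]
ee_rot: [-0.539, 0.842, 0.005, -0.025]
ft_force: [0.9, 0.1, -1.5]
grip_width: 0.882
16.4333 [ 0.5487 -0.0563  0.2056] [-0.5386  0.8422  0.0064 -0.0243] 0.88 [-0.6 -0.8  0.1]
[ 0.51  0.28 -0.59  1.63  0.17  1.33  2.6 ]
```

```bash
python3 -m handwheel '[{"jaw":75,"delta_pos":[0,0,0],"turn":0.039},{"jaw":75,"delta_pos":[0,0,0],"turn":0.078},{"jaw":75,"delta_pos":[0,0,0],"turn":0.117},{"jaw":75,"delta_pos":[0,0,0],"turn":0.156},{"jaw":75,"delta_pos":[0,0,0],"turn":0.195},{"jaw":75,"delta_pos":[0,0,0],"turn":0.234},{"jaw":75,"delta_pos":[0,0,0],"turn":0.273},{"jaw":75,"delta_pos":[0,0,0],"turn":0.312},{"jaw":75,"delta_pos":[0,0,0],"turn":0.351},{"jaw":75,"delta_pos":[0,0,0],"turn":0.39}]';python3 -m handwheel '[{"jaw":75,"delta_pos":[0,0,0],"turn":0.039},{"jaw":75,"delta_pos":[0,0,0],"turn":0.078},{"jaw":75,"delta_pos":[0,0,0],"turn":0.117},{"jaw":75,"delta_pos":[0,0,0],"turn":0.156},{"jaw":75,"delta_pos":[0,0,0],"turn":0.195},{"jaw":75,"delta_pos":[0,0,0],"turn":0.234},{"jaw":75,"delta_pos":[0,0,0],"turn":0.273},{"jaw":75,"delta_pos":[0,0,0],"turn":0.312},{"jaw":75,"delta_pos":[0,0,0],"turn":0.351},{"jaw":75,"delta_pos":[0,0,0],"turn":0.39}]'; python3 -m handwheel '[{"jaw":75,"delta_pos":[0,0,0],"turn":0.039},{"jaw":75,"delta_pos":[0,0,0],"turn":0.078},{"jaw":75,"delta_pos":[0,0,0],"turn":0.117},{"jaw":75,"delta_pos":[0,0,0],"turn":0.156},{"jaw":75,"delta_pos":[0,0,0],"turn":0.195},{"jaw":75,"delta_pos":[0,0,0],"turn":0.22},{"jaw":75,"delta_pos":[0,0,0],"turn":0.22},{"jaw":75,"delta_pos":[0,0,0],"turn":0.22}]';python3 -c "
from h import *
print(get_obs()['joint_pos'].round(2))"
```

```text
clock: 17.27
position: [0.5491, -0.0569, 0.206]
ee_rot: [0.048, 0.999, -0.01, -0.023]
ft_force: [-0.7, 0.4, -0.4]
grip_width: 0.878
clock: 18.1
position: [0.5491, -0.0569, 0.2061]
ee_rot: [0.613, 0.789, -0.022, -0.013]
ft_force: [0.7, -0.2, 0.2]
grip_width: 0.877
clock: 18.77
position: [0.5491, -0.0569, 0.2062]
ee_rot: [0.842, 0.539, -0.025, -0.005]
ft_force: [-0.1, -0.1, -0.5]
grip_width: 0.879
[ 0.2   0.23 -0.22  1.64  0.07  1.32 -0.47]
```

```bash
cat > pose.py <<'E'
from h import *
from scipy.spatial.transform import Rotation as Rn
def T():
    o=get_obs();R=Rn.from_quat(o['ee_rot']).as_matrix();return o['position'],R
def todelta(target):
    p,R=T();return (R.T@(np.array(target)-p)).round(4)
if __name__=="__main__":
    import sys,json
    p,R=T();print(p.round(4),"\n",R.round(3))
    if len(sys.argv)>1:print("delta",todelta(json.loads(sys.argv[1])))
E
python3 pose.py '[0.5532,-0.0588,0.155]'
```

```text
[ 0.5491 -0.0569  0.2062] 
 [[ 0.418  0.907 -0.047]
 [ 0.908 -0.419 -0.019]
 [-0.036 -0.035 -0.999]]
delta [0.0018 0.0062 0.051 ]
```

```bash
python3 -m handwheel '[{"jaw":75,"delta_pos":[0.002,0.006,0.0],"turn":-0.03},{"jaw":75,"delta_pos":[0.002,0.006,0.02],"turn":-0.0594},{"jaw":75,"delta_pos":[0.002,0.006,0.04],"turn":-0.0594},{"jaw":75,"delta_pos":[0.002,0.006,0.045],"turn":-0.0594},{"jaw":75,"delta_pos":[0.002,0.006,0.045],"turn":-0.0594}]'; python3 look.py 9; python3 pose.py '[0.5532,-0.0588,0.106]'
python3 - <<'E'
from h import *
a=cv2.imread("pics/top9.png")[160:250,300:390];b=cv2.imread("pics/scene9.png")[120:220,245:345]
cv2.imwrite("pics/e13.png",np.hstack([cv2.resize(a,(400,400),interpolation=cv2.INTER_CUBIC),cv2.resize(b,(400,400),interpolation=cv2.INTER_CUBIC)[:400]]))
E
```

```text
clock: 19.18
position: [0.5523, -0.0589, 0.1596]
ee_rot: [0.789, 0.614, -0.025, -0.008]
ft_force: [0.2, -1.0, 0.9]
grip_width: 0.88
19.2833 [ 0.5537 -0.059   0.1618] [ 0.7887  0.6142 -0.0239 -0.0069] 0.88 [ 0.7 -0.4 -0.1]
[ 0.5537 -0.059   0.1618] 
 [[ 0.244  0.969 -0.046]
 [ 0.969 -0.245 -0.019]
 [-0.029 -0.04  -0.999]]
delta [0.0017 0.0018 0.0557]
```

View pics/e13.png

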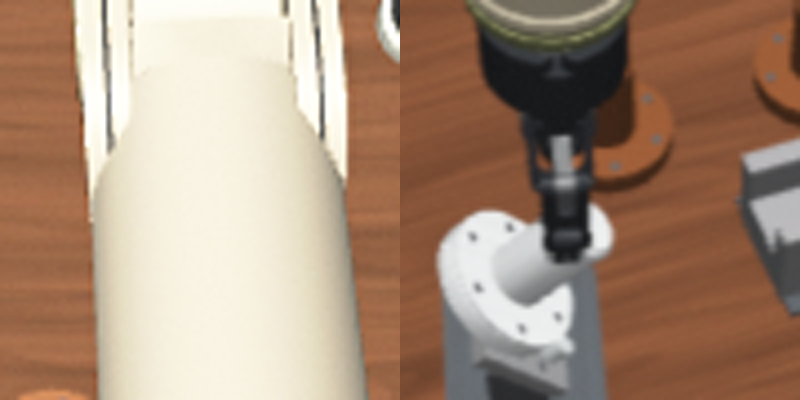

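```bash
python3 -m handwheel '[{"jaw":75,"delta_pos":[0.002,0.002,0.02],"turn":0},{"jaw":75,"delta_pos":[0.002,0.002,0.04],"turn":0},{"jaw":75,"delta_pos":[0.002,0.002,0.05],"turn":0},{"jaw":75,"delta_pos":[0.002,0.002,0.055],"turn":0},{"jaw":50,"delta_pos":[0.002,0.002,0.055],"turn":0},{"jaw":45,"delta_pos":[0.002,0.002,0.055],"turn":0},{"jaw":30,"delta_pos":[0.002,0.002,0.055],"turn":0},{"jaw":30,"delta_pos":[0.002,0.002,0.055],"turn":0},{"jaw":30,"delta_pos":[0.002,0.002,0.055],"turn":0},{"jaw":30,"delta_pos":[0.002,0.002,0.055],"turn":0}]' 30
```

```text
clock: 20.12
position: [0.5537, -0.0583, 0.1072]
ee_rot: [0.789, 0.614, -0.024, -0.007]
ft_force: [-2.9, 1.3, 6.6]
grip_width: 0.459
```

```bash
python3 -m handwheel '[{"jaw":30,"delta_pos":[0,0,0],"turn":0},{"jaw":30,"delta_pos":[0,0,-0.008],"turn":0},{"jaw":30,"delta_pos":[0,0,-0.018],"turn":0},{"jaw":30,"delta_pos":[0,0,-0.03],"turn":0},{"jaw":30,"delta_pos":[0,0,-0.045],"turn":0},{"jaw":30,"delta_pos":[0,0,-0.06],"turn":0},{"jaw":30,"delta_pos":[0,0,-0.06],"turn":0}]' 25
python3 - <<'E'
from h import *
b=camera("scene")[:,:,::-1][100:230,230:340];o=get_obs();print(o['ft_force'],o['position'],o['grip_width'])
cv2.imwrite("pics/e14.png",cv2.resize(b,(500,590),interpolation=cv2.INTER_CUBIC))
E
```

```text
clock: 20.7
position: [0.5579, -0.0575, 0.1699]
ee_rot: [0.789, 0.614, -0.022, -0.005]
ft_force: [-0.5, 0.1, -3.6]
grip_width: 0.462
[ 0.76971254 -0.19530925 -4.41038431] [ 0.55720843 -0.05756816  0.16796711] 0.46440201891194255
```

View pics/e14.png

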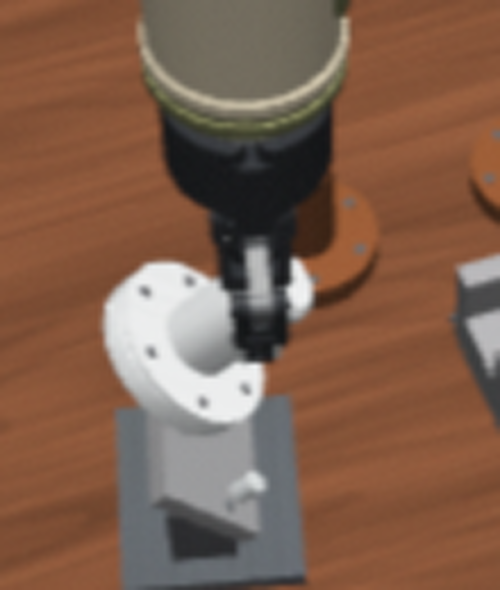

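```bash
python3 -m handwheel '[{"jaw":30,"delta_pos":[-0.02,-0.012,0.001],"turn":0},{"jaw":30,"delta_pos":[-0.05,-0.028,0.003],"turn":0},{"jaw":30,"delta_pos":[-0.08,-0.045,0.004],"turn":0},{"jaw":30,"delta_pos":[-0.11,-0.062,0.006],"turn":0},{"jaw":30,"delta_pos":[-0.13,-0.073,0.007],"turn":0},{"jaw":30,"delta_pos":[-0.135,-0.076,0.03],"turn":0},{"jaw":30,"delta_pos":[-0.135,-0.076,0.06],"turn":0},{"jaw":30,"delta_pos":[-0.135,-0.076,0.08],"turn":0},{"jaw":30,"delta_pos":[-0.135,-0.076,0.09],"turn":0},{"jaw":30,"delta_pos":[-0.135,-0.076,0.09],"turn":0}]' 25; python3 look.py 10
python3 - <<'E'
from h import *
b=cv2.imread("pics/scene10.png")[90:240,130:290];
cv2.imwrite("pics/e15.png",cv2.resize(b,(640,600),interpolation=cv2.INTER_CUBIC))
E
```

```text
clock: 21.58
position: [0.4433, -0.1709, 0.0806]
ee_rot: [0.789, 0.614, -0.025, -0.009]
ft_force: [-0.8, 0.6, -4.0]
grip_width: 0.461
21.6833 [ 0.4455 -0.1713  0.0835] [ 0.7888  0.6142 -0.0241 -0.0071] 0.463 [ 0.9 -0.3 -3.8]
```

View pics/e15.png

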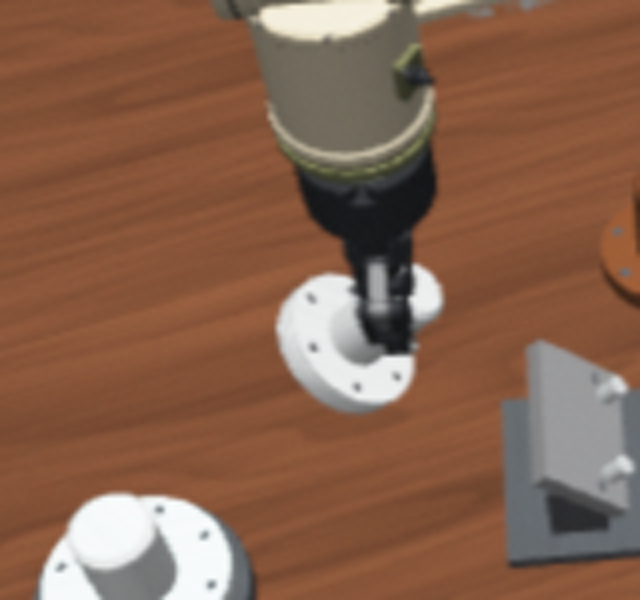

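```bash
python3 -m handwheel '[{"jaw":30,"delta_pos":[0,0,0.01],"turn":0},{"jaw":30,"delta_pos":[0,0,0.018],"turn":0},{"jaw":30,"delta_pos":[0,0,0.02],"turn":0},{"jaw":30,"delta_pos":[0,0,0.02],"turn":0}]' 25; python3 -m handwheel '[{"jaw":30,"delta_pos":[0,0,0.002],"turn":0},{"jaw":30,"delta_pos":[0,0,0.004],"turn":0},{"jaw":30,"delta_pos":[0,0,0.004],"turn":0}]' 25
```

```text
clock: 22.02
position: [0.4437, -0.1716, 0.0624]
ee_rot: [0.789, 0.614, -0.024, -0.008]
ft_force: [0.3, 0.4, -5.0]
grip_width: 0.459
clock: 22.27
position: [0.4441, -0.1718, 0.059]
ee_rot: [0.789, 0.614, -0.024, -0.007]
ft_force: [0.1, -0.2, -4.4]
grip_width: 0.462
```

```bash
python3 -m handwheel '[{"jaw":30,"delta_pos":[0,0,0.001],"turn":0},{"jaw":30,"delta_pos":[-0.001,0,0.002],"turn":0},{"jaw":30,"delta_pos":[-0.003,0,0.003],"turn":0},{"jaw":30,"delta_pos":[-0.006,0,0.0035],"turn":0},{"jaw":30,"delta_pos":[-0.009,0,0.004],"turn":0}]' 20
python3 - <<'E'
from h import *
b=camera("scene")[:,:,::-1][90:240,130:290];o=get_obs();print(o['ft_force'],o['position'],o['grip_width'])
cv2.imwrite("pics/e16.png",cv2.resize(b,(640,600),interpolation=cv2.INTER_CUBIC))
E
```

```text
clock: 22.68
position: [0.4438, -0.1802, 0.0576]
ee_rot: [0.789, 0.614, -0.023, -0.006]
ft_force: [-0.4, 4.7, 18.8]
grip_width: 0.457
[-1.71566368  3.64827811 15.92792743] [ 0.44368914 -0.18100044  0.05761063] 0.45998579024301817
```

View pics/e16.png

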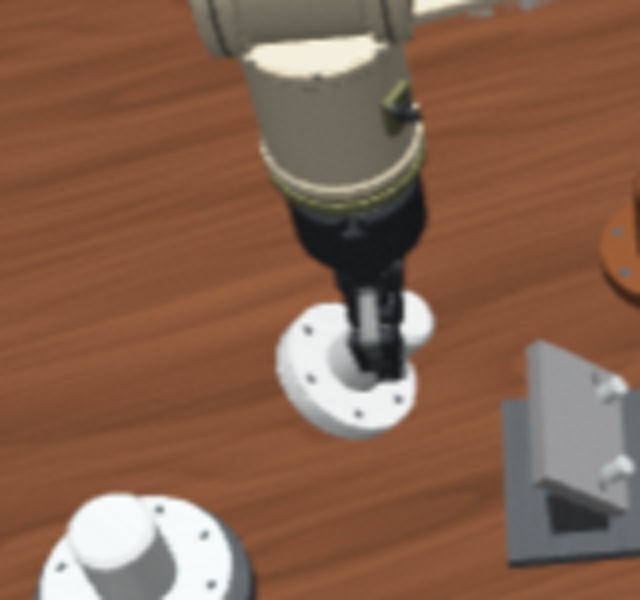

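```bash
python3 -m handwheel '[{"jaw":30,"delta_pos":[-0.005,0,0],"turn":0},{"jaw":30,"delta_pos":[-0.010,0,0],"turn":0},{"jaw":30,"delta_pos":[-0.015,0,0],"turn":0},{"jaw":30,"delta_pos":[-0.020,0,0.001],"turn":0}]' 20
python3 - <<'E'
from h import *
b=camera("scene")[:,:,::-1][90:240,130:290];o=get_obs();print(o['ft_force'],o['position'],o['grip_width'])
cv2.imwrite("pics/e17.png",cv2.resize(b,(640,600),interpolation=cv2.INTER_CUBIC))
E
```

```text
clock: 23.07
position: [0.4383, -0.2003, 0.0562]
ee_rot: [0.789, 0.614, -0.023, -0.006]
ft_force: [2.5, 2.2, 5.9]
grip_width: 0.461
[ 2.32598923 -0.31493207  5.8167757 ] [ 0.43776543 -0.20151653  0.05586329] 0.4615452549979571
```

View pics/e17.png

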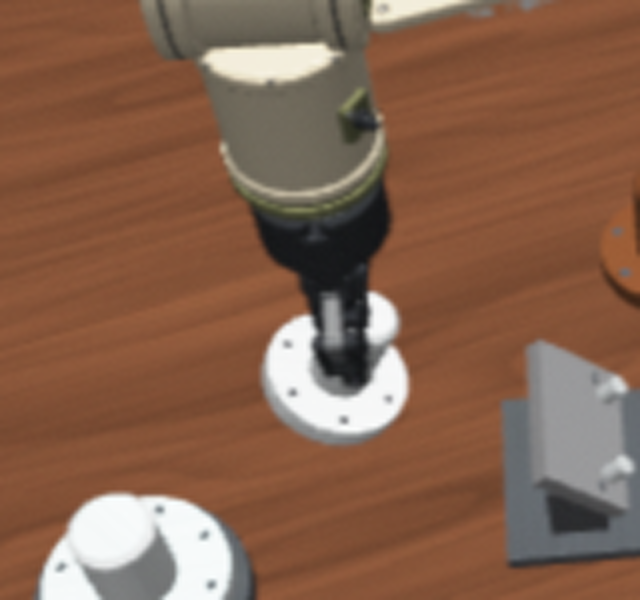

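```bash
python3 -m handwheel '[{"jaw":30,"delta_pos":[-0.005,0,0.001],"turn":0},{"jaw":30,"delta_pos":[-0.010,0,0.003],"turn":0},{"jaw":30,"delta_pos":[-0.015,0,0.005],"turn":0},{"jaw":30,"delta_pos":[-0.018,0,0.007],"turn":0},{"jaw":30,"delta_pos":[-0.020,0,0.008],"turn":0}]' 20
python3 - <<'E'
from h import *
b=camera("scene")[:,:,::-1][90:240,130:290];o=get_obs();print(o['ft_force'],o['position'],o['grip_width'])
cv2.imwrite("pics/e18.png",cv2.resize(b,(640,600),interpolation=cv2.INTER_CUBIC))
E
```

```text
clock: 23.53
position: [0.4325, -0.221, 0.0484]
ee_rot: [0.789, 0.614, -0.023, -0.006]
ft_force: [0.9, 0.0, 6.6]
grip_width: 0.463
[ 2.43863969 -1.23216044  6.41347651] [ 0.43240234 -0.22122609  0.04831626] 0.4613777731399275
```

View pics/e18.png

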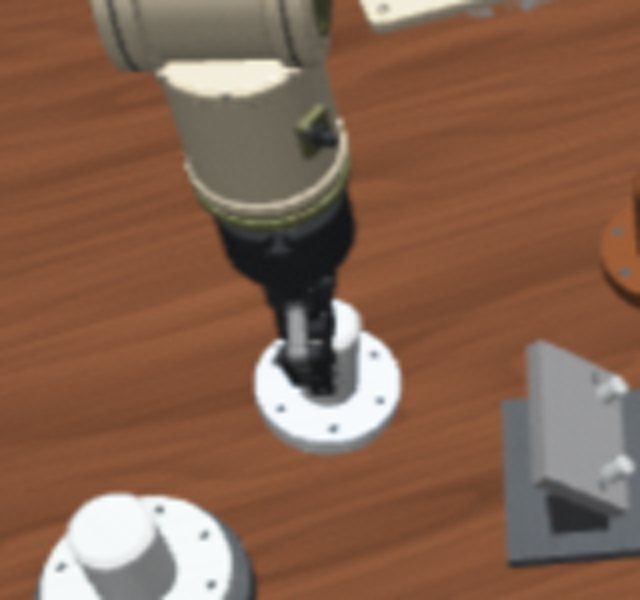

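```bash
python3 -m handwheel '[{"jaw":30,"delta_pos":[-0.004,0,0.001],"turn":0},{"jaw":30,"delta_pos":[-0.007,0,0.003],"turn":0},{"jaw":30,"delta_pos":[-0.009,0,0.004],"turn":0},{"jaw":30,"delta_pos":[-0.010,0,0.005],"turn":0},{"jaw":30,"delta_pos":[-0.010,0,0.005],"turn":0}]' 20
python3 - <<'E'
from h import *
b=camera("scene")[:,:,::-1][90:240,130:290];o=get_obs();print(o['ft_force'],o['position'],o['grip_width'])
cv2.imwrite("pics/e19.png",cv2.resize(b,(640,600),interpolation=cv2.INTER_CUBIC))
E
```

```text
clock: 24.0
position: [0.4292, -0.2304, 0.0432]
ee_rot: [0.789, 0.614, -0.024, -0.006]
ft_force: [1.7, -1.6, 8.2]
grip_width: 0.456
[ 1.60670325 -1.0897834   6.09401985] [ 0.42917057 -0.23030535  0.04322834] 0.46150754844914316
```

View pics/e19.png

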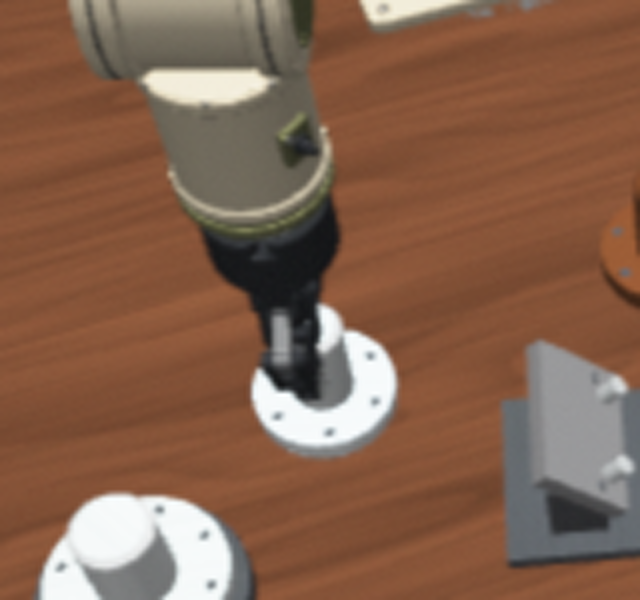

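```bash
python3 -m handwheel '[{"jaw":30,"delta_pos":[0,0,0.002],"turn":0},{"jaw":30,"delta_pos":[0,0,0.004],"turn":0},{"jaw":30,"delta_pos":[0,0,0.004],"turn":0}]' 20; python3 look.py 11
python3 - <<'E'
from h import *
im=cv2.imread("pics/scene11.png");hsv=cv2.cvtColor(im,cv2.COLOR_BGR2HSV)
b=im[160:220,180:240];cv2.imwrite("pics/e20.png",cv2.resize(b,(600,600),interpolation=cv2.INTER_CUBIC))
E
```

```text
clock: 24.3
position: [0.4282, -0.2322, 0.0409]
ee_rot: [0.79, 0.613, -0.025, -0.006]
ft_force: [-10.4, -3.6, 28.8]
grip_width: 0.454
24.4 [ 0.4282 -0.2322  0.0409] [ 0.7896  0.6131 -0.025  -0.0057] 0.462 [-10.8  -4.6  28.7]
```

View pics/e20.png

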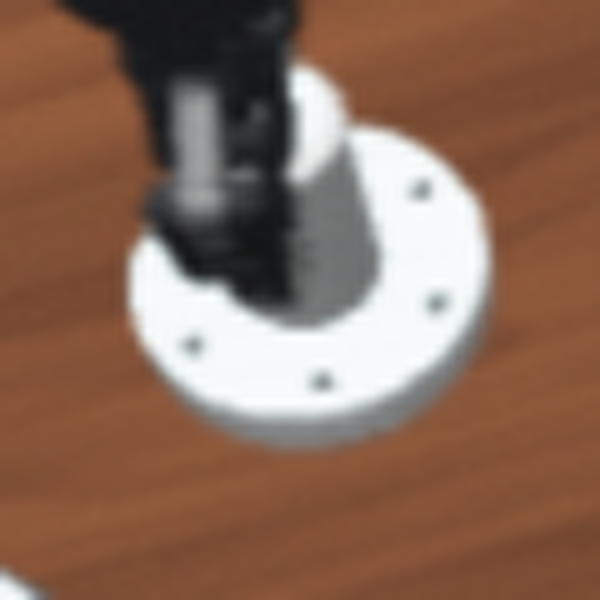

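```bash
python3 -m handwheel '[{"jaw":30,"delta_pos":[0,0,-0.002],"turn":0},{"jaw":36,"delta_pos":[0,0,-0.002],"turn":0},{"jaw":45,"delta_pos":[0,0,-0.002],"turn":0},{"jaw":70,"delta_pos":[0,0,-0.003],"turn":0},{"jaw":75,"delta_pos":[0,0,-0.003],"turn":0}]' 20; python3 look.py 12
python3 - <<'E'
from h import *
im=cv2.imread("pics/scene12.png")
b=im[160:220,180:240];cv2.imwrite("pics/e21.png",cv2.resize(b,(600,600),interpolation=cv2.INTER_CUBIC))
print(ray("scene",(210.4,186.65),.018))
E
python3 pose.py
```

```text
clock: 24.82
position: [0.4281, -0.229, 0.0413]
ee_rot: [0.789, 0.614, -0.024, -0.008]
ft_force: [-0.8, 0.0, 0.2]
grip_width: 0.79
24.9167 [ 0.4283 -0.229   0.0414] [ 0.7888  0.6142 -0.0243 -0.0075] 0.874 [ 0.2 -0.5 -0.8]
[ 0.42868682 -0.22693218  0.018     ]
[ 0.4283 -0.229   0.0414] 
 [[ 0.244  0.968 -0.048]
 [ 0.969 -0.245 -0.018]
 [-0.029 -0.042 -0.999]]
```

View pics/e21.png

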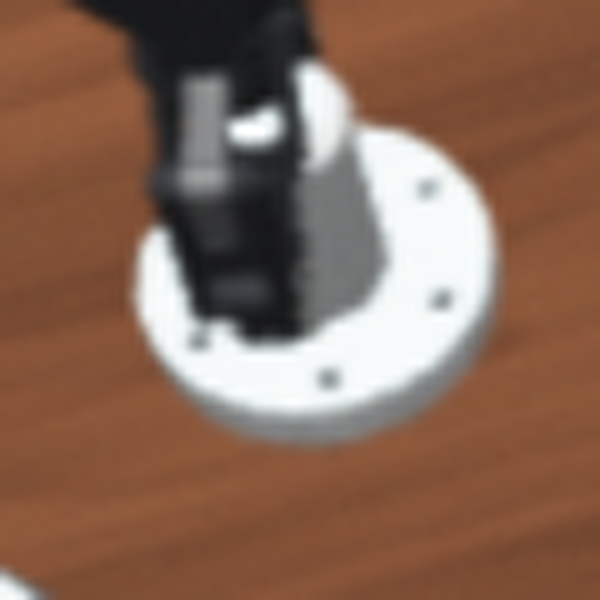

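```bash
python3 -m handwheel '[{"jaw":75,"delta_pos":[0.0035,0,0],"turn":0},{"jaw":75,"delta_pos":[0.0035,0,0],"turn":0},{"jaw":50,"delta_pos":[0.0035,0,0],"turn":0},{"jaw":45,"delta_pos":[0.0035,0,0],"turn":0},{"jaw":30,"delta_pos":[0.0035,0,0],"turn":0},{"jaw":30,"delta_pos":[0.0035,0,0],"turn":0},{"jaw":30,"delta_pos":[0.0035,0,0],"turn":0}]' 50; python3 pose.py; python3 -m handwheel '[{"jaw":30,"delta_pos":[0,0,-0.01],"turn":0},{"jaw":30,"delta_pos":[0,0,-0.03],"turn":0},{"jaw":30,"delta_pos":[0,0,-0.06],"turn":0},{"jaw":30,"delta_pos":[0,0,-0.09],"turn":0},{"jaw":30,"delta_pos":[0,0,-0.12],"turn":0},{"jaw":30,"delta_pos":[0,0,-0.14],"turn":0},{"jaw":30,"delta_pos":[0,0,-0.14],"turn":0},{"jaw":30,"delta_pos":[0,0,-0.14],"turn":0}]'; python3 pose.py '[0.5365,-0.3625,0.16]'
```

```text
clock: 25.5
position: [0.4298, -0.2261, 0.0423]
ee_rot: [0.789, 0.614, -0.024, -0.007]
ft_force: [-1.7, 1.7, 7.3]
grip_width: 0.456
[ 0.4298 -0.2261  0.0423] 
 [[ 0.245  0.968 -0.046]
 [ 0.969 -0.246 -0.019]
 [-0.029 -0.04  -0.999]]
clock: 26.17
position: [0.4362, -0.2234, 0.182]
ee_rot: [0.789, 0.614, -0.024, -0.007]
ft_force: [-0.3, 0.6, -5.0]
grip_width: 0.456
[ 0.4362 -0.2234  0.182 ] 
 [[ 0.245  0.968 -0.046]
 [ 0.969 -0.246 -0.019]
 [-0.03  -0.04  -0.999]]
delta [-0.1096  0.1322  0.02  ]
```

```bash
python3 -m handwheel '[{"jaw":30,"delta_pos":[-0.02,0.024,0],"turn":0},{"jaw":30,"delta_pos":[-0.045,0.054,0],"turn":0},{"jaw":30,"delta_pos":[-0.07,0.084,0],"turn":0},{"jaw":30,"delta_pos":[-0.095,0.114,0],"turn":0},{"jaw":30,"delta_pos":[-0.107,0.128,0],"turn":0},{"jaw":30,"delta_pos":[-0.110,0.132,0.005],"turn":0},{"jaw":30,"delta_pos":[-0.110,0.132,0.01],"turn":0},{"jaw":30,"delta_pos":[-0.110,0.132,0.01],"turn":0},{"jaw":30,"delta_pos":[-0.110,0.132,0.01],"turn":0}]'; python3 look.py 13; python3 circ.py 13 d5 '[[0.5365,-0.3625,0.045,0.145],[0.5365,-0.3625,0.045,0.127],[0.5365,-0.3625,0.055,0.038],[0.5365,-0.3625,0.02,0.212]]'
```

```text
clock: 26.92
position: [0.5356, -0.3609, 0.168]
ee_rot: [0.789, 0.614, -0.024, -0.009]
ft_force: [0.7, -0.1, -3.2]
grip_width: 0.457
27.0167 [ 0.5362 -0.3615  0.1695] [ 0.7886  0.6144 -0.024  -0.0073] 0.455 [ 0.2 -0.  -4.1]
```

View pics/d5.png

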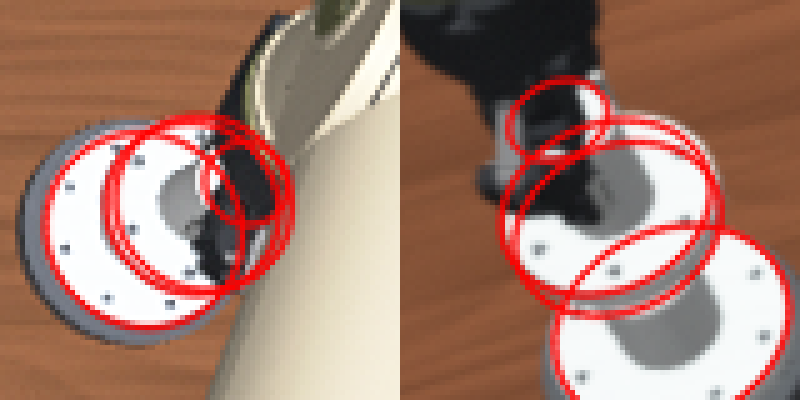

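```bash
python3 -m handwheel '[{"jaw":30,"delta_pos":[-0.001,0.001,0.01],"turn":0},{"jaw":30,"delta_pos":[-0.001,0.002,0.02],"turn":0},{"jaw":30,"delta_pos":[-0.001,0.002,0.027],"turn":0},{"jaw":30,"delta_pos":[-0.001,0.002,0.03],"turn":0},{"jaw":30,"delta_pos":[-0.001,0.002,0.033],"turn":0},{"jaw":30,"delta_pos":[-0.001,0.002,0.035],"turn":0},{"jaw":30,"delta_pos":[-0.001,0.002,0.035],"turn":0}]'; python3 look.py 14
```

```text
clock: 27.6
position: [0.5367, -0.3646, 0.1342]
ee_rot: [0.789, 0.614, -0.024, -0.007]
ft_force: [0.3, 0.3, -4.2]
grip_width: 0.455
27.7 [ 0.5367 -0.3648  0.1346] [ 0.7889  0.614  -0.0241 -0.0069] 0.453 [ 0.1  0.5 -4.2]
```

```bash
python3 -m handwheel '[{"jaw":30,"delta_pos":[0,0,0.002],"turn":0},{"jaw":30,"delta_pos":[0,0,0.004],"turn":0},{"jaw":30,"delta_pos":[0,0,0.005],"turn":0},{"jaw":30,"delta_pos":[0,0,0.005],"turn":0}]'; python3 -m handwheel '[{"jaw":30,"delta_pos":[0,0,0.002],"turn":0},{"jaw":30,"delta_pos":[0,0,0.004],"turn":0},{"jaw":30,"delta_pos":[0,0,0.004],"turn":0}]'
```

```text
clock: 28.03
position: [0.5368, -0.3647, 0.1294]
ee_rot: [0.789, 0.614, -0.024, -0.007]
ft_force: [3.0, -0.8, -5.5]
grip_width: 0.456
clock: 28.28
position: [0.5367, -0.3648, 0.1252]
ee_rot: [0.789, 0.614, -0.024, -0.007]
ft_force: [3.6, -1.1, -4.8]
grip_width: 0.454
```

```bash
python3 -m handwheel '[{"jaw":30,"delta_pos":[0,0,0.001],"turn":0},{"jaw":30,"delta_pos":[0,0,0.002],"turn":0},{"jaw":30,"delta_pos":[0,0,0.003],"turn":0},{"jaw":30,"delta_pos":[0,0,0.003],"turn":0}]'; python3 look.py 15; python3 circ.py 15 d6 '[[0.5365,-0.3635,0.045,0.099],[0.5365,-0.3635,0.045,0.081],[0.5365,-0.3635,0.055,0.038]]'
```

```text
clock: 28.62
position: [0.5366, -0.3649, 0.1237]
ee_rot: [0.789, 0.614, -0.024, -0.006]
ft_force: [2.1, 1.7, 5.4]
grip_width: 0.454
28.7167 [ 0.5366 -0.3649  0.1237] [ 0.7888  0.6141 -0.0236 -0.0064] 0.456 [2.5 2.3 4.6]
```

View pics/d6.png

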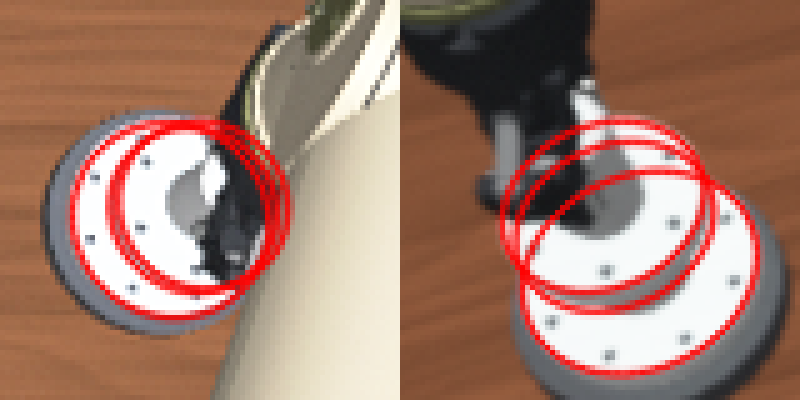

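```bash
python3 -m handwheel '[{"jaw":30,"delta_pos":[0,0,0.001],"turn":0},{"jaw":30,"delta_pos":[0,0,0.002],"turn":0},{"jaw":30,"delta_pos":[0,0,0.002],"turn":0}]' 20; python3 look.py 16;python3 -m handwheel '[{"jaw":38,"delta_pos":[0,0,-0.001],"turn":0},{"jaw":42,"delta_pos":[0,0,-0.001],"turn":0},{"jaw":50,"delta_pos":[0,0,-0.001],"turn":0},{"jaw":65,"delta_pos":[0,0,-0.001],"turn":0},{"jaw":75,"delta_pos":[0,0,-0.002],"turn":0},{"jaw":75,"delta_pos":[0,0,-0.002],"turn":0}]' 20; python3 look.py 17; python3 circ.py 17 d7 '[[0.5365,-0.3635,0.045,0.099],[0.5365,-0.3635,0.045,0.081],[0.5365,-0.3635,0.055,0.038]]'
```

```text
clock: 28.97
position: [0.5367, -0.365, 0.1236]
ee_rot: [0.789, 0.614, -0.024, -0.006]
ft_force: [-4.4, 5.8, 18.0]
grip_width: 0.46
29.0667 [ 0.5367 -0.365   0.1236] [ 0.7889  0.6141 -0.0235 -0.006 ] 0.456 [-3.4  5.9 18.9]
clock: 29.57
position: [0.5357, -0.365, 0.1222]
ee_rot: [0.789, 0.614, -0.024, -0.007]
ft_force: [0.0, -0.4, -0.5]
grip_width: 0.881
29.6667 [ 0.5359 -0.365   0.1223] [ 0.7889  0.614  -0.0242 -0.0072] 0.883 [-0.3  0.8 -0.1]
```

View pics/d7.png

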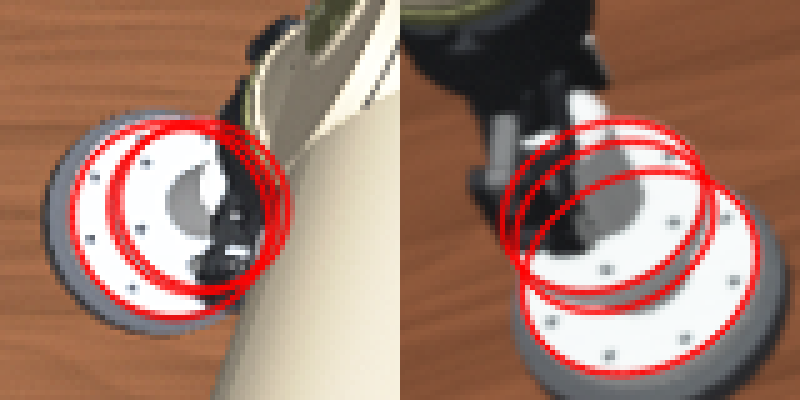

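```bash
python3 -m handwheel '[{"jaw":80,"delta_pos":[0,-0.001,-0.015],"turn":0},{"jaw":80,"delta_pos":[0,-0.003,-0.045],"turn":0},{"jaw":80,"delta_pos":[0,-0.004,-0.08],"turn":0},{"jaw":80,"delta_pos":[0.03,-0.03,-0.11],"turn":0},{"jaw":80,"delta_pos":[0.06,-0.06,-0.12],"turn":0},{"jaw":80,"delta_pos":[0.09,-0.09,-0.12],"turn":0},{"jaw":80,"delta_pos":[0.12,-0.12,-0.12],"turn":0},{"jaw":80,"delta_pos":[0.14,-0.14,-0.12],"turn":0},{"jaw":80,"delta_pos":[0.14,-0.14,-0.12],"turn":0}]'; python3 look.py 18; python3 circ.py 18 d8 '[[0.5365,-0.3635,0.045,0.099],[0.5365,-0.3635,0.045,0.081],[0.5365,-0.3635,0.055,0.038],[0.5365,-0.3635,0.02,0.166]]'
```

```text
clock: 30.42
position: [0.4382, -0.1866, 0.2443]
ee_rot: [0.787, 0.616, -0.024, -0.007]
ft_force: [1.9, 0.4, 0.2]
grip_width: 0.938
30.5167 [ 0.4401 -0.1918  0.2445] [ 0.7883  0.6147 -0.0239 -0.0064] 0.935 [-0.3 -0.8 -0.8]
```

View pics/d8.png

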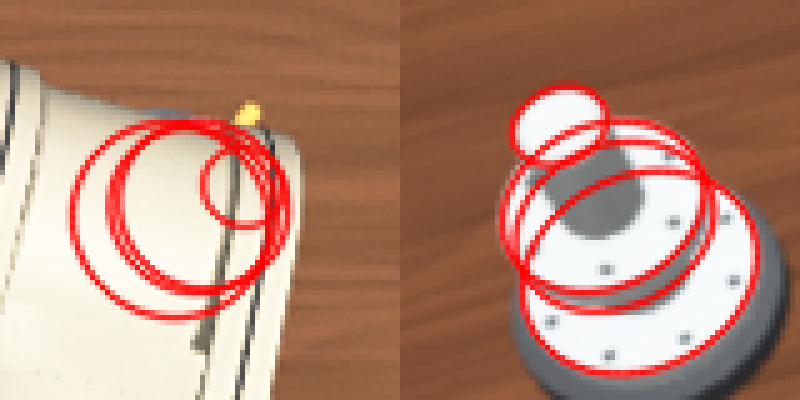

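View pics/scene18.png

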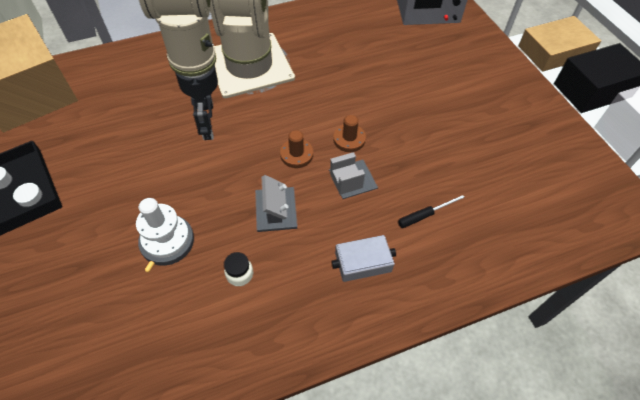

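Run:
```python
from h import *
from workcell import hand_in
a=cv2.imread("pics/scene0.png").astype(int);b=cv2.imread("pics/scene18.png").astype(int)
for n,(x0,y0,x1,y1) in dict(box=(325,230,400,285),jar=(218,245,260,290),driver=(390,185,470,235),brown=(275,110,322,170)).items():print(n,np.abs(a-b)[y0:y1,x0:x1].mean().round(2))
print(hand_in())
```

```text
box 1.42
jar 1.18
driver 1.19
brown 1.22
the job is handed in; nothing more can be done
None
```

The adaptor is home on the stand's spigot and the cap is home, face down, on the adaptor's hub. I handed the job in at about 30.5 s of the allowed 72 s.

**How it was done:**
1. I gripped the adaptor by its hub, set it over the spigot and released it after contact was felt.
2. I pinched the cap by its rim and lifted it out of the cradle. With the finger tips I tipped it face-down onto the sloping rest.
3. I took a new grip across its hub and rolled the cap upright against the bare table, at the 20 N minimum grip. I let it stand flat and gripped it again before seating it on the adaptor.

**Last checks:**
- In the scene camera, the cap's flange and hub end and the adaptor's flange match the outlines expected at their home heights, to about a pixel. The arm hides the stack in the last top-camera picture, so the final check rests on one view. Earlier top views agreed, but with part of the cap hidden.
- The force on landing was 19 N or less. The largest wrist force I read in the whole job was about 30 N.
- The junction box, jar, screwdriver and one of the brown look-alikes show no change between the first and last pictures.

**What went wrong:** one turn of the gripper ran into the last joint's range limit. It left the tool tilted by about 3 degrees for the rest of the job, including the final seating. Even so, the cap seated flush when released, and I saw no other effect.

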